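# Set the hose crimper's back stop to the sample fitting and lock it

### The arm

A 6-joint arm with a two-finger parallel gripper is mounted at the origin on the work surface. World frame = base frame: x ahead of the robot, y to its left, z up, the work surface at z = 0. Lengths are in mm, angles in rad, forces in N, time in s.
With the tool pointing down it reaches from about 350 to 775 mm from the base axis. Payload 7.3 kg.
Tool frame: the origin (TCP) lies at the very end of the fingers, on their centre line; the grasp point (between the pads) lies 19 mm behind it; z points along the fingers, y is the direction in which the jaws open and shut (so a half turn about z gives the same grasp; the last joint's range is limited). The gripper opens to 92 mm and grips with 3 to 60 N. Pads are 19 mm wide; open, the fingers measure 130 mm over their backs; the gripper's body (75 mm by 190 mm) begins 47 mm behind the grasp point.
Start: joints at [-0.146, 0.342, 1.524, -0, 1.275, -0.146], TCP at [525.019, 0.019, 226.741] pointing down, gripper open.
Joint ranges: [-2.53, 2.53], [-0.77, 2.02], [0.04, 2.7], [-1, 4.14], [0.28, 2.66], [-3.11, 3.11]. Speed limits (rad/s): [2.57, 2.57, 3.14, 3.14, 3.14, 3.14].

### API

Orientations are given as [roll, pitch, yaw] about the fixed x, y, z axes, in that order (R = Rz(yaw) Ry(pitch) Rx(roll)).
In Python, from bench import env gives the robot as it stands.
- The arm moves only by the tool send_rows, never from a script. Its argument "targets" is a list of rows, each an object with "hand": the closure, from -1 (fully open) to 1 (shut); "linear": the shift along the world's x, y, z in mm, a list of three; "turn": the turn, a rotation vector about the world's x, y, z in degrees, a list of three. In form: [{"hand": hand, "linear": [dx, dy, dz], "turn": [ax, ay, az]}, ...]. A call has 1 to 10 rows; each row shifts and turns the pose as measured when the row begins; what a row does not reach is not made up. A row lasts 1/8 s, in which the tool goes at most 62.5 mm and 10.7 degrees, less where a joint would pass 70% of its speed; a pose out of reach is approached as far as the arm can. A call with a gripper value outside its range is refused whole. The fingers move at their own pace and stop on an object; "grip_force" is the grip in N (left out, the last holds). Time passes only in rows, so rows that do not move let the fingers close. It gives the time, the measured TCP pose, the force and the opening at its end, in the units of the state.
- env.get_obs(): the state, without advancing time (a new reading comes with each control period).
- env.capture(name): name is "scene" or "side" or "wrist"; returns a dict with "image" (420x560x3 uint8, red, green, blue), "depth" (420x560 float32, mm along the optical axis (not along the pixel's ray), 0 where there is no reading), "K" (3x3 intrinsics, pixels), "xyz" and "orientation" of the camera in the world; the wrist camera has in their place "mount" (4x4, takes a point from camera to tool coordinates, whose origin is the TCP and whose axes are the flange's). Camera axes: x right, y up, looking along -z (the intrinsics and any distortion apply to the point x, -y, -z); pixel columns grow to the right and rows downward; lengths in mm; the calibration is good to about 2 mm. A picture is of the moment at which its call begins: read the wrist's pose just before it.
- env.job_done(): hands the job in, once; it reports no verdict.
The state is a dict: "time_s": time; "joint_pos": joint angles; "qvel": joint speeds; "tau": joint torques, N m; "tool_pos": TCP position; "ee_rot": TCP orientation; "ft_force": force on the tool from outside, world axes, zero at the start; "torque": the same for the moment, N m; "opening": finger opening in mm.
Only numpy, scipy, OpenCV 4.12 (cv2) and the standard library are available. Lean on these libraries where they do the work, as an engineer would, in place of code of your own. Each camera call takes 0.05 s, during which the arm holds its last target.

### The job

Set up the bench crimper's back stop: slide it along its rail (the black grip is its handle) until its round pad just touches the end of the sample fitting in the dies, without pushing the fitting in. Then put both pins of the pin spanner in the holes of the stop's round lock nut, turn the nut clockwise until it comes up tight with the stop still against the fitting, and lay the spanner back on the rubber mat, pins down. Leave the other tools and parts where they are.

Things in the scene. Friction and masses are not known exactly. Their poses are not given: they have to be found in the camera images.
- backstop (a joint): position of the back stop along its rail, m: 0 to 0.235, growing towards the die head (the crimper's +y). Needs about 6 N to slide and stays where it is left; the rail holds it firmly sideways, up and in turning
- stop_grip (a point): centre of the back stop's black upright grip: 36 mm across the rail (its x), 16 mm along it (its y), 42 mm tall, standing on a flat deck 21 mm below this point. Its y axis points along the rail to the die head, z up. The 52 mm round lock nut's axis is 62 mm behind (-y); an upright plate 16 mm thick, top 35 mm above this point, has its middle 48 mm ahead (+y)
- stop_pad (a point): centre of the front face of the back stop's round steel pad (28 mm in diameter), held out towards the dies on a rod, 113 mm ahead of stop_grip (+y) and 18 mm higher. Same axes as stop_grip, moves with it
- fitting_end (a point): centre of the outer end face (22 mm in diameter) of the sample fitting: a loose steel piece 150 mm long, 0.4 kg, hexagon near this end, lying in the nearly closed dies on the pad's axis and sticking out 35 to 70 mm. Its y axis points into the dies along the rail: the gap is the distance along y from stop_pad to this point. A push of 2 to 4 N slides it into the dies
- lock_nut (a joint): angle of the round lock nut, rad, growing as it turns clockwise seen from above: 0 is backed off, 1.1 is tight (a firm stop; the holes' line is then 0.15 rad clockwise of square to the rail). Starts between 0 and 0.4. About 0.12 N m turns it; it stays where it is left
- nut_face (a point): centre of the top face of the steel round lock nut (52 mm in diameter, 14 mm thick), z up. Its two pin holes lie on this frame's x axis, 16 mm either side, 9 mm in diameter, 12 mm deep. A 14 mm stud stands 4 mm proud in the middle. The stop's deck is 26 mm below. Fit the spanner with its handle to the rear, away from the die head: spanner +x along this +y (else it hits the grip)
- spanner_grip (a point): centre of the pin spanner's grey handle where it is best held, near its centre of mass, 12 mm above what it lies on. The handle is 18 mm wide (y) and 24 mm high, from 78 mm behind (-x) to 17 mm ahead (+x) of this point; the steel fork is at the +x end. z up as it lies, pins down. The spanner is 157 mm long, 0.25 kg
- spanner_pins (a point): point midway between the tips of the spanner's two pins, 72 mm ahead (+x) of spanner_grip, 12 mm lower, level with the handle's underside. The pins are 6 mm in diameter with tapered tips, 32 mm apart along y, and stick out 10 mm down (-z) below the 7 mm thick fork, which is open between them. Same axes as spanner_grip
- spanner_tail (a point): rear end of the spanner's handle, 78 mm behind spanner_grip (-x), at half its height
- spanner: the pin spanner; origin on its underside, 4 mm ahead (+x) of spanner_grip; same axes
- mat: flat black rubber mat fixed on the bench, 320 mm (x) by 260 mm (y), 3 mm thick; origin at the centre of its underside
- crimper: the bench crimper, fixed: blue bed 170 mm wide, 30 mm high; steel guide rail along its y, 50 mm wide, top at 50 mm; black die head 190 mm in diameter, 200 mm high, front face at y = +270 mm; beyond it a blue control housing to y = +660 mm, 200 mm high. Origin on the bench under the middle of the rail; fitting and pad on an axis 105 mm up
- wrench_mid (a point): middle of a steel open-ended wrench, 180 mm long and 8 mm thick, on the mat; leave it
- ferrule_a_mid (a point): middle of a steel ferrule, a tube 32 mm in diameter and 42 mm high standing on the bench; leave it
- ferrule_b_mid (a point): middle of a second ferrule like it; leave it
- adaptor_mid (a point): middle of a steel hexagon adaptor lying on the bench, 70 mm long, 35 mm wide; leave it
- die_mid (a point): middle of a loose spare die, a steel block 80 x 40 x 36 mm; leave it
- caliper_mid (a point): middle of a caliper lying on the bench, 220 mm long; leave it
- spray_can_mid (a point): middle of a grey spray can, 58 mm in diameter, 160 mm high; leave it
Mind the look-alikes: they are no part of the job. What is shaped like the spanner but orange or purple is not meant.

How it is judged:
By the outcome, as a careful person would: the job done as asked, in the order asked, and still so for the second after the job is handed in, with the robot touching nothing.
It also fails if it takes over 72 s, if anything falls off the work surface, if the arm or the gripper's body presses on something with over 40 N, if the wrist force passes 120 N, or if a joint passes its speed limit or range.

## Working session

There is one attempt and no reset: what is moved stays moved. The work goes in short steps, Python scripts to look and compute and a tool call to move; the robot and the scene stay as the last step left them, time stands still between calls to the robot, and variables do not carry over. Pictures are saved under pics/ and viewed, and the job is handed in when it is done.

Besides the shell and the picture viewer there is one more tool, called after "Call:" in YAML: its name, and indented under it one key for each argument. send_rows: Moves the arm, as the interface text tells. Its arguments: {"type":"object","properties":{"targets":{"type":"array"},"grip_force":{"type":"number"}},"required":["targets"]}

```bash
ls; mkdir -p pics; cat > h.py <<'E'
import numpy as np, cv2
from scipy.spatial.transform import Rotation as R
from bench import env
def cam(name):
    o=env.get_obs(); c=env.capture(name)
    if 'mount' in c:
        T=np.eye(4);T[:3,:3]=R.from_euler('xyz',o['ee_rot']).as_matrix();T[:3,3]=o['tool_pos']
        c['T']=T@np.array(c['mount'])
    else:
        T=np.eye(4);ori=np.array(c['orientation'])
        T[:3,:3]=ori if ori.shape==(3,3) else R.from_euler('xyz',ori).as_matrix();T[:3,3]=c['xyz'];c['T']=T
    return c
def save(c,f): cv2.imwrite('pics/'+f,cv2.cvtColor(c['image'],cv2.COLOR_RGB2BGR))
def ray(c,u,v):
    K=np.array(c['K']);d=np.array([(u-K[0,2])/K[0,0],-(v-K[1,2])/K[1,1],-1.])
    return c['T'][:3,3],c['T'][:3,:3]@d
def onz(c,u,v,z):
    o,d=ray(c,u,v);return o+d*(z-o[2])/d[2]
def dep(c,u,v):
    o,d=ray(c,u,v);return o+d*float(c['depth'][int(round(v)),int(round(u))])
def cloud(c):
    K=np.array(c['K']);h,w=c['depth'].shape;u,v=np.meshgrid(np.arange(w),np.arange(h))
    d=np.stack([(u-K[0,2])/K[0,0],-(v-K[1,2])/K[1,1],-np.ones((h,w))],-1)*c['depth'][...,None]
    return d@c['T'][:3,:3].T+c['T'][:3,3]
E
python3 - <<'E'
from h import *
print(env.get_obs())
for n in ['scene','side','wrist']:
    c=cam(n);save(c,n+'0.png');print(n,{k:c[k] for k in c if k not in('image','depth')})
E
```

```text
pics
{'time_s': 0.0, 'joint_pos': array([-1.45982588e-01,  3.42717427e-01,  1.52501401e+00,  9.99261843e-06,
        1.27540179e+00, -1.46000995e-01]), 'qvel': array([-2.90336268e-04,  1.14540733e-03,  4.53066807e-04,  2.51617341e-04,
       -7.13378605e-04,  9.21129427e-05]), 'tau': array([ 7.61924657e-04, -4.31245601e+01, -2.44219762e+01,  7.17750052e-02,
        5.59406646e-02, -1.04314388e-04]), 'tool_pos': array([5.24593279e+02, 9.42729986e-02, 2.26048765e+02]), 'ee_rot': array([-3.14006986e+00, -2.33580125e-04,  1.57081164e+00]), 'ft_force': array([ 0.14936202, -0.3594418 ,  0.24856638]), 'torque': array([-0.0055177 , -0.02359489,  0.01458385]), 'opening': 91.76438289025879}
scene {'K': array([[448.59247929,   0.        , 281.40488695],
       [  0.        , 448.59247929, 212.64786048],
       [  0.        ,   0.        ,   1.        ]]), 'xyz': array([1305.8477377 , -103.8103909 ,  916.13892303]), 'orientation': array([0.74611406, 0.00829563, 1.60816308]), 'T': array([[-3.73567689e-02, -7.34029900e-01,  6.78088916e-01,
         1.30584774e+03],
       [ 9.99267560e-01, -2.1806
[... 1023 characters left out ...]
), 'mount': array([[-4.04844844e-05,  9.59788905e-01,  2.80722740e-01,
         7.56816953e+01],
       [ 9.99999996e-01,  6.17791217e-05, -6.70071520e-05,
         7.70939780e-02],
       [-8.16555254e-05,  2.80722736e-01, -9.59788903e-01,
        -1.57440634e+02],
       [ 0.00000000e+00,  0.00000000e+00,  0.00000000e+00,
         1.00000000e+00]]), 'T': array([[ 9.99999197e-01, -3.21513001e-04,  1.22614520e-03,
         5.24925245e+02],
       [-3.53651751e-05,  9.59845841e-01,  2.80528003e-01,
         7.57173416e+01],
       [-1.26710377e-03, -2.80527821e-01,  9.59845058e-01,
         3.83578742e+02],
       [ 0.00000000e+00,  0.00000000e+00,  0.00000000e+00,
         1.00000000e+00]])}
```

View pics/scene0.png

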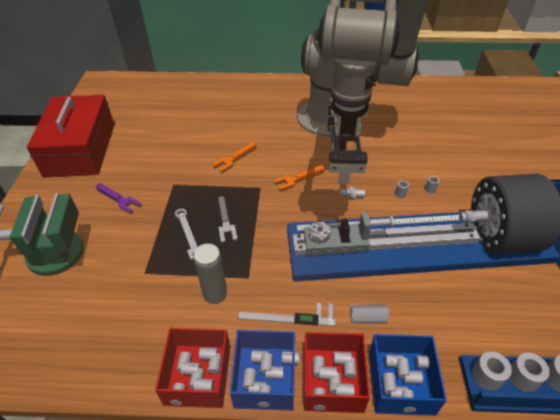

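View pics/side0.png

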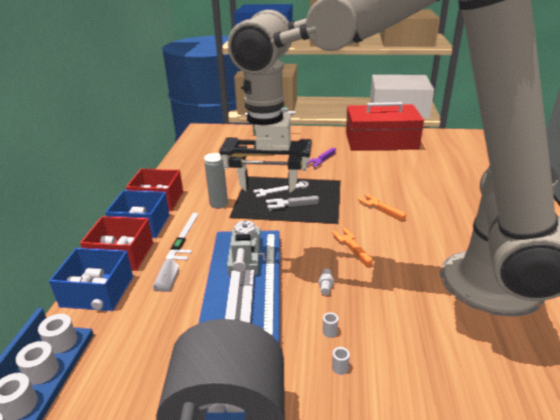

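View pics/wrist0.png

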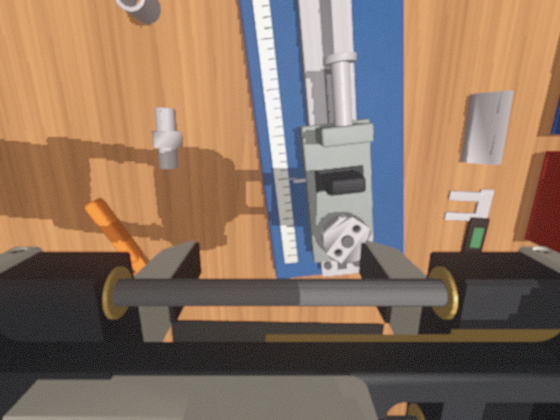

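```bash
python3 - <<'E'
from h import *
for n,(x0,y0,x1,y1) in {'scene':(280,160,500,280),'side':(190,210,320,340),'wrist':(240,0,410,280)}.items():
    c=cam(n);im=cv2.cvtColor(c['image'],cv2.COLOR_RGB2BGR)[y0:y1,x0:x1]
    f=min(800/(x1-x0),600/(y1-y0));cv2.imwrite(f'pics/{n}1.png',cv2.resize(im,None,fx=f,fy=f,interpolation=cv2.INTER_CUBIC));print(n,f)
c=cam('scene');im=cv2.cvtColor(c['image'],cv2.COLOR_RGB2BGR)[180:260,150:260]
cv2.imwrite('pics/span1.png',cv2.resize(im,None,fx=7,fy=7,interpolation=cv2.INTER_CUBIC))
P=cloud(c)
for uv in [(320,230),(345,222),(224,205),(227,235),(500,215),(367,215),(482,215)]: print('scene',uv,P[uv[1],uv[0]].round(1))
c=cam('side');P=cloud(c)
for uv in [(244,232),(243,245),(300,202),(270,204)]: print('side',uv,P[uv[1],uv[0]].round(1))
c=cam('wrist');P=cloud(c)
for uv in [(348,242),(346,172),(344,128),(342,60),(345,185)]: print('wrist',uv,P[uv[1],uv[0]].round(1))
print(env.get_obs()['time_s'])
E
```

```text
scene 3.6363636363636362
side 4.615384615384615
wrist 2.142857142857143
scene (320, 230) [601.9 -44.1  95.4]
scene (345, 222) [583.1  15.9 105.1]
scene (224, 205) [ 458.1 -301.2   24.1]
scene (227, 235) [ 546.7 -284.4    1.8]
scene (500, 215) [590.  367.2 149.2]
scene (367, 215) [573.2  67.5 121. ]
scene (482, 215) [555.9 347.2 111.3]
side (244, 232) [590.7 -18.8  90.5]
side (243, 245) [575.   69.3 117.5]
side (300, 202) [ 475.5 -296.    13. ]
side (270, 204) [ 566.  -288.7    6.4]
wrist (348, 242) [596.1 -45.7  94.5]
wrist (346, 172) [593.3  24.8  77.1]
wrist (344, 128) [579.4  69.6 122. ]
wrist (342, 60) [575.5 122.8 117.2]
wrist (345, 185) [586.1  17.8 109. ]
0.45
```

View pics/scene1.png

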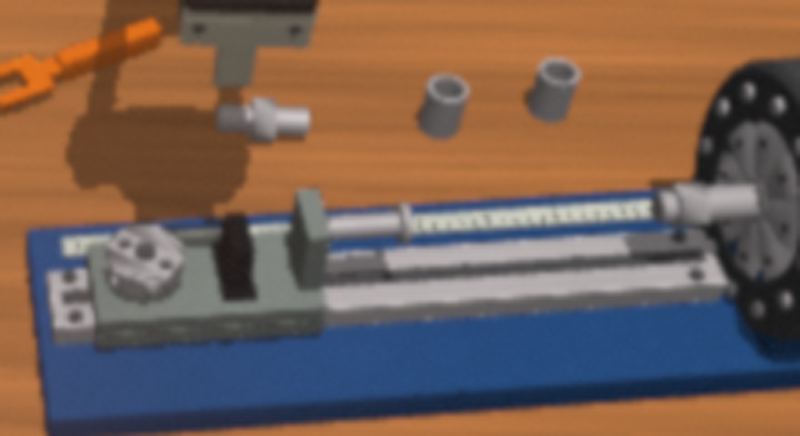

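View pics/side1.png

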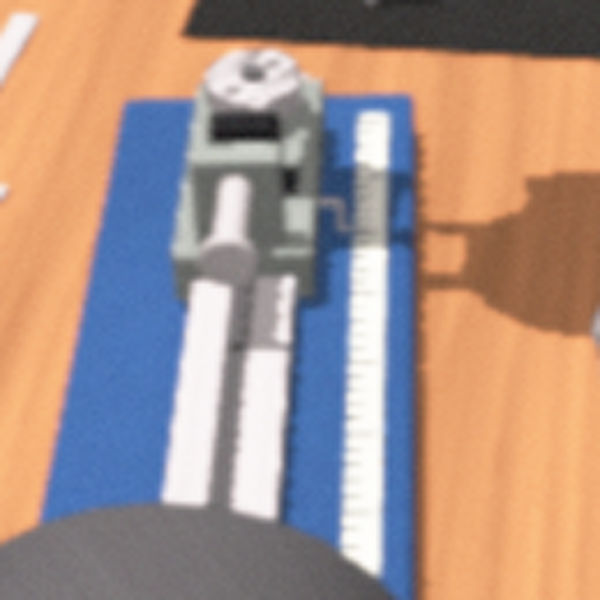

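View pics/wrist1.png

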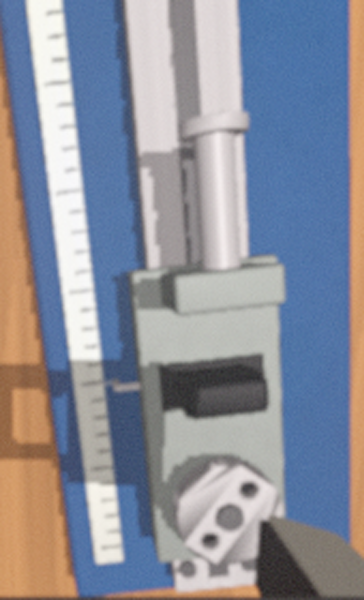

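View pics/span1.png

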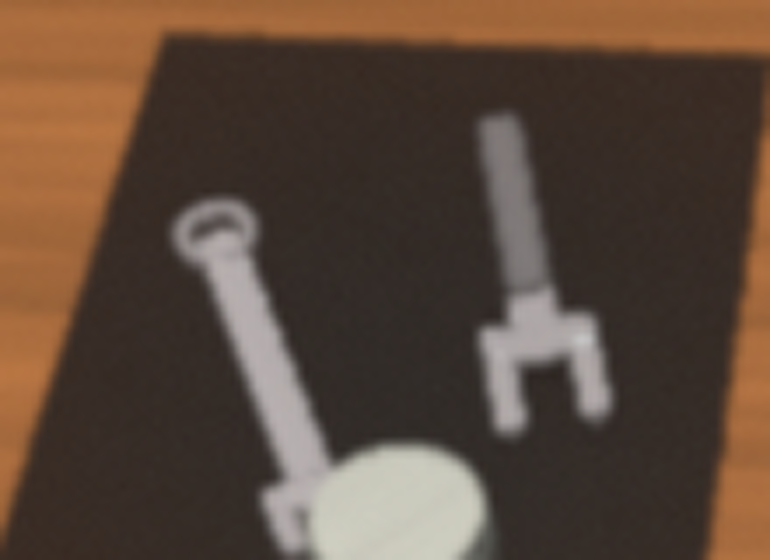

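```bash
python3 - <<'E'
from h import *
for n in ['scene','wrist','side']:
    c=cam(n);P=cloud(c);im=c['image'].astype(int)
    box=(P[...,0]>540)&(P[...,0]<640)&(P[...,1]>-10)&(P[...,1]<45)
    m=box&(abs(P[...,2]-108)<4)&(im.max(-1)<90)
    p=P[m];print(n,'griptop',m.sum(),p.mean(0).round(1) if len(p) else'',p.min(0).round(1) if len(p) else '',p.max(0).round(1) if len(p) else'')
    # nut top
    box=(P[...,0]>540)&(P[...,0]<660)&(P[...,1]>-100)&(P[...,1]<-5)&(abs(P[...,2]-92.5)<3)
    p=P[box];print(' nut',box.sum(),np.median(p,0).round(1),np.percentile(p,2,axis=0).round(1),np.percentile(p,98,axis=0).round(1))
    # plate top
    box=(P[...,0]>520)&(P[...,0]<640)&(P[...,1]>45)&(P[...,1]<95)&(abs(P[...,2]-122)<3)
    p=P[box];print(' plate',box.sum(),p.mean(0).round(1),p.min(0).round(1),p.max(0).round(1))
    # rod top / fitting: points with z 100..125 beyond plate
    box=(P[...,0]>520)&(P[...,0]<620)&(P[...,1]>90)&(P[...,1]<350)&(P[...,2]>98)&(P[...,2]<135)
    p=P[box];
    for y0 in range(90,350,10):
        q=p[(p[:,1]>=y0)&(p[:,1]<y0+10)]
        if len(q):print('  y',y0,len(q),q.mean(0).round(1),q[:,0].min().round(1),q[:,0].max().round(1),q[:,2].max().round(1))
    # blue bed
    hsv=cv2.cvtColor(c['image'],cv2.COLOR_RGB2HSV)
    m=(hsv[...,0]>100)&(hsv[...,0]<125)&(hsv[...,1]>120)&(abs(P[...,2]-30)<4)&(P[...,1]<300)
    p=P[m]
    for y0 in range(-100,300,50):
        q=p[(p[:,1]>=y0)&(p[:,1]<y0+50)]
        if len(q)>20:print('  bed y',y0,len(q),np.percentile(q[:,0],[.5,99.5]).round(1),q[:,2].mean().round(1))
E
```

```text
scene griptop 66 [591.5  16.2 106.4] [572.8   8.6 104.1] [610.4  24.4 109.6]
 nut 228 [597.7 -44.1  91.2] [572.4 -67.9  89.5] [620.3 -21.8  94.9]
 plate 76 [583.4  63.5 120.9] [562.5  53.9 119. ] [604.7  72.8 123.4]
  y 90 25 [582.8  95.6 108.9] 576.4 587.5 114.1
  y 100 24 [581.7 105.4 108.4] 574.8 586.7 113.8
  y 110 29 [579.7 115.  108.7] 569.3 585.9 113.3
  y 120 46 [580.1 124.9 110.2] 564.6 588.9 118.8
  y 130 1 [585.  130.2 107.6] 585.0 585.0 107.6
  y 290 24 [556.3 298.2 105.8] 547.1 567.4 114.0
  y 300 49 [558.9 305.9 110.7] 544.8 568.6 118.2
  y 310 47 [559.4 315.6 111.4] 543.6 569.8 117.7
  y 320 42 [558.  324.9 112. ] 543.5 567.7 118.7
  y 330 38 [556.1 335.4 109.8] 544.4 563.8 116.4
  y 340 37 [555.2 344.9 110.5] 544.3 562.9 116.5
  bed y -100 374 [554.3 685.1] 28.9
  bed y -50 353 [511.7 679.7] 28.8
  bed y 0 357 [508.9 674. ] 28.9
  bed y 50 469 [530.9 990.5] 29.1
  bed y 100 471 [524.9 990.4] 28.8
  bed y 150 513 [491.3 990.5] 29.2
  bed y 200 423 [482.8 972.4] 28.8
  bed y 250 460 [477.8 976.9] 28.9
wrist griptop 461 [586.   17.  107.1] [569.    8.5 104. ] [603.8  25.
[... 564 characters left out ...]
ide griptop 51 [586.   20.7 106.2] [568.4  11.1 104. ] [602.4  29.1 108.2]
 nut 155 [591.8 -41.5  90.9] [569.  -67.4  89.6] [616.7 -19.5  94.6]
 plate 77 [580.2  65.7 120.7] [559.   56.7 119.1] [601.8  74.9 122.8]
  y 90 23 [576.1  94.4 109.6] 569.8 585.0 112.4
  y 100 20 [575.3 105.5 109.8] 568.4 582.8 111.9
  y 110 10 [575.4 112.7 109.9] 567.8 581.3 111.6
  y 120 78 [572.  127.7 108.5] 560.4 586.9 118.9
  y 130 16 [579.4 130.9 107.4] 564.1 586.4 118.1
  bed y -100 254 [513.9 865.4] 28.7
  bed y -50 251 [506.9 673.8] 28.8
  bed y 0 311 [501.4 669.2] 28.6
  bed y 50 570 [496.1 985.7] 28.9
  bed y 100 588 [489.9 860. ] 28.8
  bed y 150 778 [484.5 983. ] 29.0
  bed y 200 281 [477.3 645.7] 28.8
```

Call:
send_rows:
  targets:
    - {"hand": -1, "linear": [31, 8.5, -10], "turn": [0, 0, 6.2]}
    - {"hand": -1, "linear": [30.5, 8.5, -10], "turn": [0, 0, 0]}
    - {"hand": -1, "linear": [0, 0, 0], "turn": [0, 0, 0]}
  grip_force: 30

```text
time_s: 0.98
tool_pos: [588.0, 17.3, 206.7]
ee_rot: [3.141, 0.0, 1.682]
ft_force: [-0.2, -0.4, 0.5]
opening: 91.6
```

```bash
python3 - <<'E'
from h import *
c=cam('wrist');save(c,'w2.png');o=env.get_obs();print(o['time_s'],o['tool_pos'],o['ee_rot'],o['ft_force'])
P=cloud(c);im=c['image'].astype(int)
box=(P[...,0]>540)&(P[...,0]<640)&(P[...,1]>-10)&(P[...,1]<45)
m=box&(abs(P[...,2]-108)<4)&(im.max(-1)<90)
p=P[m];print('griptop',m.sum(),p.mean(0).round(1),p.min(0).round(1),p.max(0).round(1))
box=(P[...,0]>500)&(P[...,0]<620)&(P[...,1]>90)&(P[...,1]<370)&(P[...,2]>98)&(P[...,2]<135)
p=P[box]
for y0 in range(90,370,10):
    q=p[(p[:,1]>=y0)&(p[:,1]<y0+10)]
    if len(q):print('  y',y0,len(q),q.mean(0).round(1),q[:,0].min().round(1),q[:,0].max().round(1),q[:,1].max().round(1),q[:,1].min().round(1),q[:,2].max().round(1))
hsv=cv2.cvtColor(c['image'],cv2.COLOR_RGB2HSV)
m=(hsv[...,0]>100)&(hsv[...,0]<125)&(hsv[...,1]>120)&(abs(P[...,2]-30)<4)&(P[...,1]<300)&(P[...,0]<720)
q0=P[m]
A=[]
for y0 in range(-60,260,10):
    q=q0[(q0[:,1]>=y0)&(q0[:,1]<y0+10)]
    if len(q)>50:A.append((y0+5,np.percentile(q[:,0],99.5)))
A=np.array(A);f=np.polyfit(A[:,0],A[:,1],1);print(f, np.abs(np.polyval(f,A[:,0])-A[:,1]).max())
E
```

```text
1.025 [587.30081709  17.01939989 207.22172554] [3.14064188e+00 5.74678969e-04 1.68195396e+00] [-0.11091024 -0.6901955  -0.09789005]
griptop 619 [587.7  17.4 107.2] [569.3   8.8 104. ] [605.3  26.  109.4]
  y 90 260 [578.5  95.  110.6] 570.2 587.0 99.9 90.0 113.9
  y 100 265 [577.4 105.  110.8] 569.3 585.7 109.9 100.0 114.1
  y 110 275 [576.3 115.  110.7] 568.2 584.5 120.0 110.0 114.1
  y 120 405 [575.3 124.3 114. ] 561.3 588.6 129.8 120.0 120.0
[-1.14595297e-01  6.71819387e+02] 0.6186265975720744
```

View pics/w2.png

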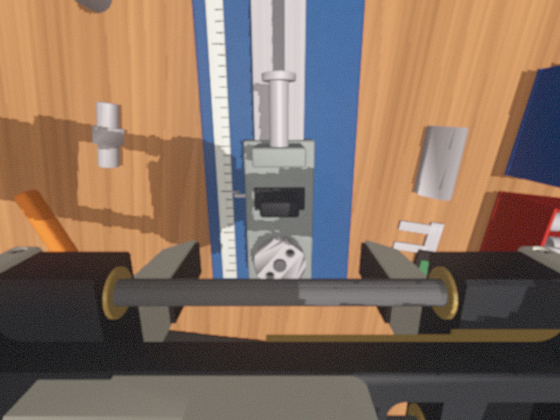

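Call:
send_rows:
  targets:
    - {"hand": -1, "linear": [0, 0, -55], "turn": [0, 0, 0]}
    - {"hand": -1, "linear": [0, 0, -55], "turn": [0, 0, 0]}
    - {"hand": -1, "linear": [0, 0, -20], "turn": [0, 0, 0]}
    - {"hand": -1, "linear": [0, 0, -3], "turn": [0, 0, 0]}
  grip_force: 30

```text
time_s: 1.52
tool_pos: [585.5, 16.0, 74.4]
ee_rot: [3.136, 0.002, 1.681]
ft_force: [1.1, 0.8, -0.2]
opening: 91.6
```

```bash
python3 - <<'E'
from h import *
c=cam('side');save(c,'s3.png');c=cam('scene');save(c,'c3.png');
im=cv2.cvtColor(c['image'],cv2.COLOR_RGB2BGR)[160:280,280:500]
cv2.imwrite('pics/c3z.png',cv2.resize(im,None,fx=3.6,fy=3.6,interpolation=cv2.INTER_CUBIC))
o=env.get_obs();print(o['time_s'],o['tool_pos'],o['ee_rot'],o['ft_force'])
E
```

```text
1.625 [586.63670135  15.99518956  75.75053633] [3.13368387e+00 2.57926438e-03 1.68129926e+00] [ 0.42166848 -0.30676791  1.4337958 ]
```

View pics/c3z.png

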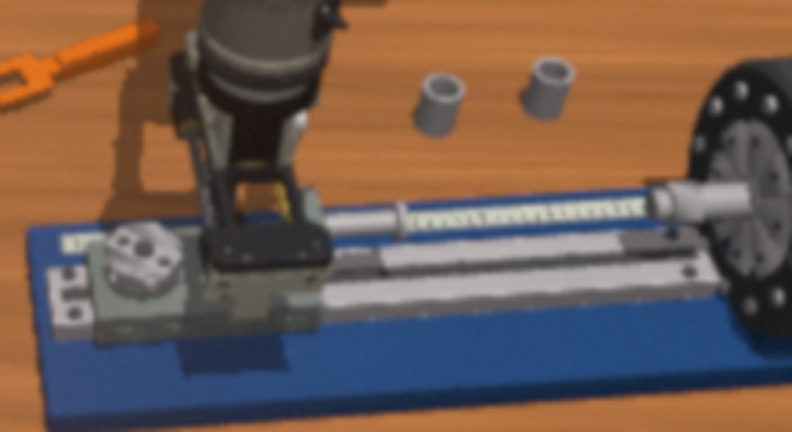

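Call:
send_rows:
  targets:
    - {"hand": -1, "linear": [1, 1.3, -2], "turn": [0.4, 0, 0]}
    - {"hand": 1, "linear": [0, 0, 0], "turn": [0, 0, 0]}
    - {"hand": 1, "linear": [0, 0, 0], "turn": [0, 0, 0]}
    - {"hand": 1, "linear": [0, 0, 0], "turn": [0, 0, 0]}
    - {"hand": 1, "linear": [0, 0, 0], "turn": [0, 0, 0]}
    - {"hand": 1, "linear": [0, 0, 0], "turn": [0, 0, 0]}
  grip_force: 30

```text
time_s: 2.38
tool_pos: [589.7, 17.1, 77.8]
ee_rot: [3.126, -0.003, 1.681]
ft_force: [-0.2, 0.0, -0.4]
opening: 46.3
```

```bash
python3 - <<'E'
from h import *
o=env.get_obs();print(o)
c=cam('wrist');save(c,'w4.png')
E
```

```text
{'time_s': 2.375, 'joint_pos': array([-0.10449115,  0.60073682,  1.54222032,  0.00789108,  0.98408057,
       -0.21924956]), 'qvel': array([-2.61243859e-04,  6.64158802e-05,  1.62990436e-03, -1.01214415e-04,
        5.81778563e-05, -5.81406146e-04]), 'tau': array([-1.90371204e-03, -5.21342111e+01, -2.06378120e+01,  8.59838538e-02,
       -1.50199479e-02,  1.46932536e-03]), 'tool_pos': array([589.72590632,  17.07428133,  77.80530758]), 'ee_rot': array([ 3.12595714, -0.00331302,  1.68125972]), 'ft_force': array([-0.19576039,  0.00923477, -0.40546199]), 'torque': array([-0.0111789 , -0.0230258 ,  0.03345774]), 'opening': 46.25425124819681}
```

View pics/w4.png

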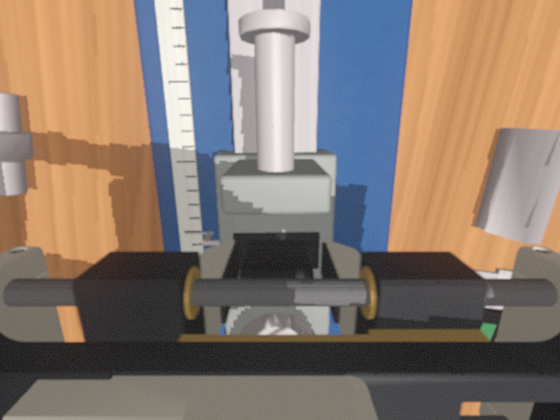

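```bash
cat >> h.py <<'E'
def fix(yaw,o=None):
    o=o or env.get_obs();Rd=R.from_euler('xyz',[np.pi,0,yaw]);Rc=R.from_euler('xyz',o['ee_rot'])
    print('t',o['time_s'],'pos',o['tool_pos'].round(2),'rot',o['ee_rot'].round(4),'F',o['ft_force'].round(2),'M',o['torque'].round(3),'open',round(o['opening'],1),'turn_deg',np.degrees((Rd*Rc.inv()).as_rotvec()).round(2))
E
python3 - <<'E'
from h import *
fix(1.684)
E
```

```text
t 2.425 pos [589.72  17.1   77.75] rot [ 3.126  -0.0033  1.6813] F [-0.08  0.62  0.29] M [-0.029  0.    -0.005] open 42.4 turn_deg [-0.29  0.86  0.15]
```

Call:
send_rows:
  targets:
    - {"hand": 1, "linear": [-1.5, 0.2, -4], "turn": [-0.3, 0.85, 0.15]}
    - {"hand": 1, "linear": [0, 0, 0], "turn": [0, 0, 0]}
    - {"hand": 1, "linear": [0, 0, 0], "turn": [0, 0, 0]}
  grip_force: 30

```text
time_s: 2.8
tool_pos: [587.7, 17.0, 75.4]
ee_rot: [-3.14, 0.001, 1.684]
ft_force: [-0.8, -1.4, 0.7]
opening: 35.8
```

```bash
python3 - <<'E'
from h import *
fix(1.684)
E
```

```text
t 2.8 pos [587.72  16.97  75.36] rot [-3.1403e+00  1.2000e-03  1.6844e+00] F [-0.81 -1.42  0.69] M [ 0.109 -0.05   0.025] open 35.8 turn_deg [ 0.08 -0.07 -0.02]
```

Call:
send_rows:
  targets:
    - {"hand": 1, "linear": [-1.1, 10, 0], "turn": [0, 0, 0]}
    - {"hand": 1, "linear": [-1.7, 15, 0], "turn": [0, 0, 0]}
    - {"hand": 1, "linear": [-1.7, 15, 0], "turn": [0, 0, 0]}
    - {"hand": 1, "linear": [-1.7, 15, 0], "turn": [0, 0, 0]}
    - {"hand": 1, "linear": [-1.7, 15, 0], "turn": [0, 0, 0]}
    - {"hand": 1, "linear": [-1.7, 15, 0], "turn": [0, 0, 0]}
    - {"hand": 1, "linear": [-1.1, 10, 0], "turn": [0, 0, 0]}
    - {"hand": 1, "linear": [0, 0, 0], "turn": [0, 0, 0]}

```text
time_s: 3.8
tool_pos: [577.5, 103.9, 75.3]
ee_rot: [-3.139, 0.017, 1.683]
ft_force: [-2.3, 4.9, 2.3]
opening: 35.7
```

```bash
cat > gap.py <<'E'
from h import *
import sys
tag=sys.argv[1]
fix(1.684)
for n in ['wrist','scene','side']:
    c=cam(n);P=cloud(c);save(c,f'{n}_{tag}.png')
    o=np.array([587.7,17.3]);e=np.array([-.1127,.9936]);ex=np.array([.9936,.1127])
    s=(P[...,:2]-o)@e;t=(P[...,:2]-o)@ex
    m=(P[...,2]>103)&(P[...,2]<125)&(abs(t)<16)&(s>60)&(s<340)
    print(n,[(int(k),int((m&(s>=k)&(s<k+5)).sum()),round(float(P[...,2][m&(s>=k)&(s<k+5)].max()),0)) for k in range(60,340,5) if (m&(s>=k)&(s<k+5)).sum()])
fix(1.684)
E
python3 gap.py a
```

```text
t 3.8 pos [577.5  103.93  75.28] rot [-3.1385  0.0166  1.6834] F [-2.29  4.91  2.35] M [ 1.077 -0.002  0.033] open 35.7 turn_deg [ 0.97 -0.07  0.04]
wrist [(90, 562, 108.0), (95, 18, 108.0), (125, 538, 123.0), (130, 1051, 123.0), (135, 1071, 123.0), (140, 1368, 123.0), (145, 469, 114.0), (150, 486, 114.0), (155, 512, 114.0), (160, 525, 114.0), (165, 557, 114.0), (170, 556, 114.0), (175, 585, 114.0), (180, 614, 114.0), (185, 648, 114.0), (190, 1257, 120.0), (195, 1113, 120.0)]
scene [(145, 3, 112.0), (150, 8, 112.0), (155, 9, 111.0), (160, 11, 114.0), (165, 11, 113.0), (170, 13, 111.0), (175, 14, 113.0), (180, 14, 113.0), (185, 12, 113.0), (190, 25, 118.0), (195, 17, 120.0), (200, 4, 112.0), (280, 15, 113.0), (285, 20, 116.0), (290, 27, 118.0), (295, 18, 118.0), (300, 21, 119.0), (305, 22, 119.0), (310, 19, 117.0), (315, 17, 115.0), (320, 18, 117.0), (325, 17, 116.0), (330, 14, 118.0), (335, 16, 116.0)]
side [(75, 1, 105.0), (80, 17, 109.0), (85, 23, 108.0), (90, 28, 109.0), (95, 7, 108.0), (125, 5, 120.0), (130, 22, 123.0), (135, 27, 125.0), (140, 89, 123.0), (145, 19, 120.0), (150, 12, 113.0), (155, 11, 112.0), (160, 16, 113.0), (165, 14, 111.0), (170, 10, 112.0), (175, 13, 114.0), (180, 13, 114.0), (185, 6, 113.0), (190, 1, 110.0), (195, 58, 119.0), (200, 27, 117.0)]
t 3.95 pos [577.52 103.9   75.31] rot [-3.1386  0.0161  1.683 ] F [-1.03  5.95  2.46] M [ 1.109 -0.068  0.094] open 35.6 turn_deg [ 0.94 -0.07  0.06]
```

View pics/wrist_a.png

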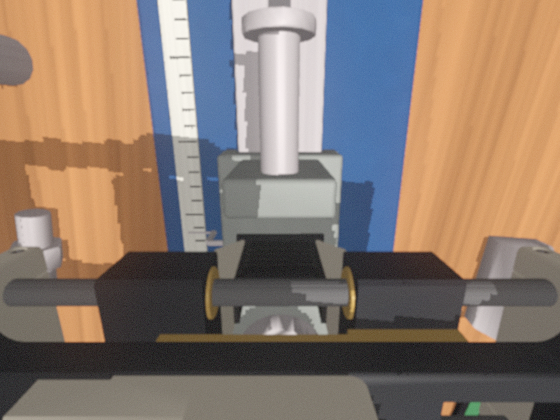

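View pics/scene_a.png

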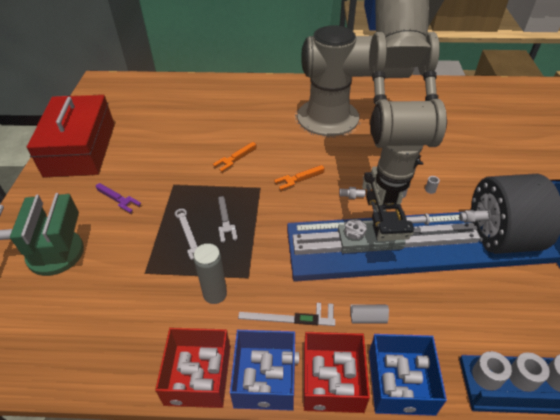

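Call:
send_rows:
  targets:
    - {"hand": 1, "linear": [-1.1, 10, 0], "turn": [0.5, 0, 0]}
    - {"hand": 1, "linear": [-1.7, 15, 0], "turn": [0.4, 0, 0]}
    - {"hand": 1, "linear": [-1.7, 15, 0], "turn": [0, 0, 0]}
    - {"hand": 1, "linear": [-1.7, 15, 0], "turn": [0, 0, 0]}
    - {"hand": 1, "linear": [-1.1, 10, 0], "turn": [0, 0, 0]}
    - {"hand": 1, "linear": [0, 0, 0], "turn": [0, 0, 0]}

```text
time_s: 4.7
tool_pos: [570.9, 160.6, 75.3]
ee_rot: [-3.138, 0.014, 1.683]
ft_force: [-3.6, 5.4, 1.6]
opening: 35.9
```

```bash
python3 gap.py b; python3 -c "
import cv2
i=cv2.imread('pics/scene_b.png')[190:240,400:500];cv2.imwrite('pics/scene_bz.png',cv2.resize(i,None,fx=8,fy=8,interpolation=cv2.INTER_CUBIC))"
```

```text
t 4.7 pos [570.91 160.63  75.32] rot [-3.1382  0.014   1.6828] F [-3.64  5.44  1.58] M [ 1.298 -0.009  0.113] open 35.9 turn_deg [ 0.82 -0.1   0.07]
wrist [(145, 94, 108.0), (150, 479, 108.0), (180, 120, 122.0), (185, 1014, 123.0), (190, 1038, 123.0), (195, 1618, 124.0), (200, 467, 121.0), (205, 475, 114.0), (210, 483, 114.0), (215, 533, 114.0), (220, 518, 114.0), (225, 563, 114.0), (230, 586, 114.0), (235, 593, 115.0), (240, 624, 114.0), (245, 652, 115.0), (250, 1627, 120.0), (255, 345, 120.0)]
scene [(205, 2, 112.0), (210, 9, 112.0), (215, 10, 114.0), (220, 11, 112.0), (225, 10, 112.0), (230, 12, 113.0), (235, 9, 114.0), (240, 13, 113.0), (245, 11, 113.0), (250, 31, 119.0), (255, 7, 116.0), (280, 18, 115.0), (285, 18, 116.0), (290, 24, 119.0), (295, 23, 119.0), (300, 19, 120.0), (305, 21, 118.0), (310, 17, 116.0), (315, 18, 116.0), (320, 19, 116.0), (325, 18, 117.0), (330, 16, 116.0), (335, 15, 115.0)]
side [(135, 10, 107.0), (140, 21, 109.0), (145, 25, 113.0), (150, 29, 110.0), (180, 1, 119.0), (185, 27, 123.0), (190, 30, 123.0), (195, 70, 122.0), (200, 56, 123.0), (205, 11, 113.0), (210, 18, 114.0), (215, 14, 112.0), (220, 17, 113.0), (225, 16, 113.0), (230, 12, 112.0), (235, 16, 113.0), (240, 15, 114.0), (245, 1, 115.0), (250, 18, 119.0), (255, 77, 120.0)]
t 4.85 pos [570.91 160.63  75.32] rot [-3.1383  0.0137  1.6827] F [-1.71  5.65  2.53] M [ 1.077 -0.034  0.188] open 35.9 turn_deg [ 0.8  -0.1   0.07]
```

View pics/wrist_b.png

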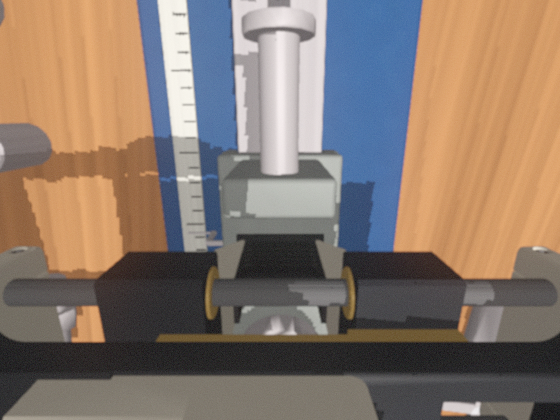

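View pics/scene_bz.png

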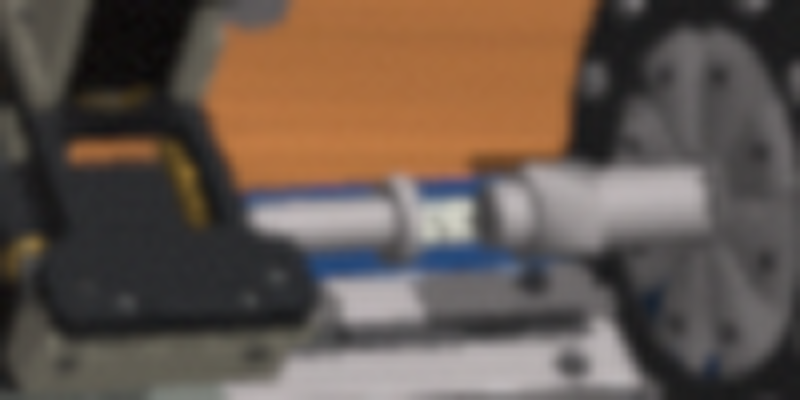

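Call:
send_rows:
  targets:
    - {"hand": 1, "linear": [-0.4, 4, 0], "turn": [0.4, 0, 0]}
    - {"hand": 1, "linear": [-0.5, 4, 0], "turn": [0.4, 0, 0]}
    - {"hand": 1, "linear": [-0.5, 4, 0], "turn": [0, 0, 0]}
    - {"hand": 1, "linear": [0, 0, 0], "turn": [0, 0, 0]}

```text
time_s: 5.35
tool_pos: [570.1, 167.5, 75.3]
ee_rot: [-3.139, 0.006, 1.683]
ft_force: [-1.7, 6.3, 2.7]
opening: 35.7
```

```bash
python3 gap.py c; python3 -c "
import cv2
i=cv2.imread('pics/scene_c.png')[190:240,400:500];cv2.imwrite('pics/scene_cz.png',cv2.resize(i,None,fx=8,fy=8,interpolation=cv2.INTER_CUBIC))"
```

```text
t 5.35 pos [570.1  167.52  75.33] rot [-3.1389  0.0064  1.6827] F [-1.72  6.34  2.68] M [0.843 0.042 0.137] open 35.7 turn_deg [ 0.38 -0.11  0.07]
wrist [(155, 597, 108.0), (190, 816, 123.0), (195, 1048, 124.0), (200, 1099, 123.0), (205, 1143, 123.0), (210, 470, 114.0), (215, 484, 115.0), (220, 489, 114.0), (225, 550, 114.0), (230, 542, 114.0), (235, 565, 114.0), (240, 579, 114.0), (245, 607, 115.0), (250, 632, 114.0), (255, 1386, 120.0), (260, 790, 120.0)]
scene [(210, 1, 111.0), (215, 5, 111.0), (220, 9, 114.0), (225, 10, 114.0), (230, 9, 113.0), (235, 13, 112.0), (240, 10, 115.0), (245, 13, 113.0), (250, 14, 113.0), (255, 25, 120.0), (260, 17, 119.0), (280, 21, 115.0), (285, 15, 116.0), (290, 28, 117.0), (295, 21, 119.0), (300, 21, 119.0), (305, 22, 120.0), (310, 16, 118.0), (315, 19, 117.0), (320, 15, 116.0), (325, 18, 116.0), (330, 16, 117.0), (335, 18, 116.0)]
side [(140, 3, 106.0), (145, 23, 108.0), (150, 22, 109.0), (155, 42, 110.0), (160, 2, 108.0), (190, 19, 123.0), (195, 30, 123.0), (200, 37, 124.0), (205, 98, 122.0), (210, 16, 113.0), (215, 19, 113.0), (220, 14, 111.0), (225, 12, 113.0), (230, 16, 113.0), (235, 16, 112.0), (240, 17, 112.0), (245, 15, 112.0), (250, 7, 113.0), (255, 11, 117.0), (260, 78, 119.0), (265, 4, 114.0)]
t 5.5 pos [570.1  167.53  75.29] rot [-3.1389  0.0069  1.6832] F [-2.43  3.49  1.8 ] M [0.18  0.028 0.047] open 36.0 turn_deg [ 0.41 -0.11  0.05]
```

View pics/wrist_c.png

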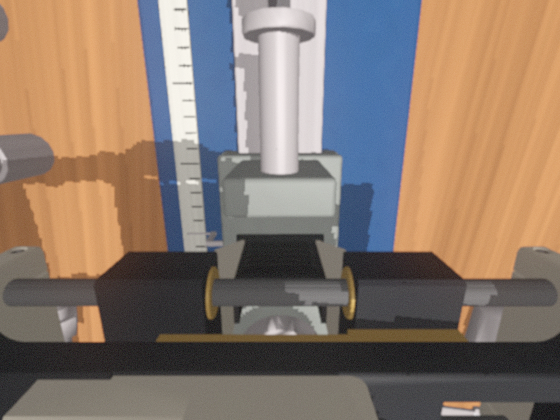

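View pics/scene_cz.png

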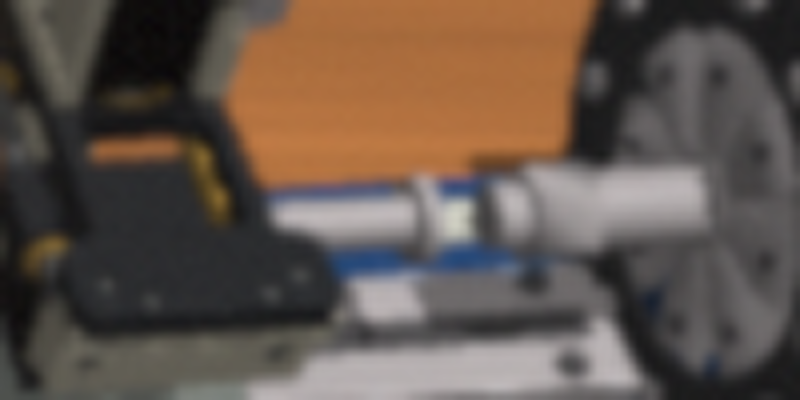

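Call:
send_rows:
  targets:
    - {"hand": 1, "linear": [-0.4, 4, 0], "turn": [0.4, 0, 0]}
    - {"hand": 1, "linear": [-0.5, 4, 0], "turn": [0, 0, 0]}
    - {"hand": 1, "linear": [-0.5, 4, 0], "turn": [0, 0, 0]}
    - {"hand": 1, "linear": [0, 0, 0], "turn": [0, 0, 0]}

```text
time_s: 6.0
tool_pos: [569.2, 175.0, 75.3]
ee_rot: [-3.139, 0.006, 1.683]
ft_force: [-2.2, 5.5, 1.9]
opening: 36.0
```

```bash
python3 gap.py d; python3 -c "
import cv2
i=cv2.imread('pics/scene_d.png')[190:240,400:500];cv2.imwrite('pics/scene_dz.png',cv2.resize(i,None,fx=8,fy=8,interpolation=cv2.INTER_CUBIC))"
```

```text
t 6.0 pos [569.23 175.05  75.31] rot [-3.1388  0.0065  1.6831] F [-2.24  5.49  1.93] M [0.72  0.03  0.095] open 36.0 turn_deg [ 0.39 -0.12  0.05]
wrist [(160, 229, 108.0), (165, 360, 108.0), (195, 299, 123.0), (200, 1025, 124.0), (205, 1068, 124.0), (210, 1483, 123.0), (215, 463, 114.0), (220, 466, 114.0), (225, 494, 115.0), (230, 527, 114.0), (235, 517, 114.0), (240, 563, 114.0), (245, 578, 114.0), (250, 594, 114.0), (255, 624, 115.0), (260, 872, 119.0), (265, 1449, 120.0), (270, 181, 119.0)]
scene [(220, 3, 114.0), (225, 6, 114.0), (230, 7, 114.0), (235, 11, 113.0), (240, 10, 113.0), (245, 12, 112.0), (250, 15, 114.0), (255, 10, 113.0), (260, 15, 117.0), (265, 29, 118.0), (270, 8, 117.0), (280, 20, 114.0), (285, 16, 116.0), (290, 26, 120.0), (295, 17, 118.0), (300, 27, 119.0), (305, 21, 117.0), (310, 19, 119.0), (315, 15, 116.0), (320, 16, 116.0), (325, 21, 115.0), (330, 14, 117.0), (335, 15, 116.0)]
side [(145, 1, 104.0), (150, 15, 109.0), (155, 21, 108.0), (160, 41, 109.0), (165, 17, 113.0), (195, 4, 120.0), (200, 24, 123.0), (205, 33, 122.0), (210, 99, 123.0), (215, 29, 121.0), (220, 20, 114.0), (225, 11, 113.0), (230, 16, 113.0), (235, 15, 113.0), (240, 17, 113.0), (245, 15, 114.0), (250, 17, 112.0), (255, 13, 113.0), (260, 1, 113.0), (265, 29, 119.0), (270, 22, 118.0)]
t 6.15 pos [569.23 175.07  75.29] rot [-3.1389  0.0067  1.6835] F [-2.23  0.19  2.9 ] M [0.262 0.046 0.112] open 35.7 turn_deg [ 0.4  -0.11  0.03]
```

View pics/wrist_d.png

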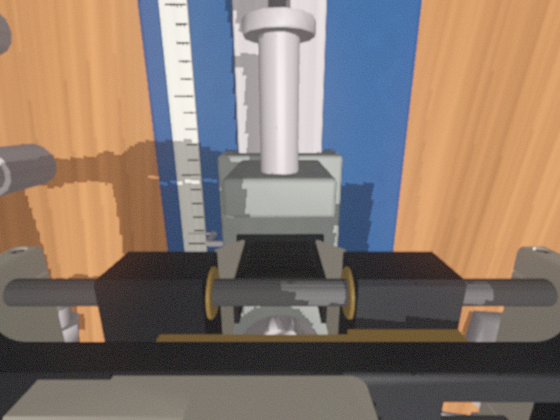

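View pics/scene_dz.png

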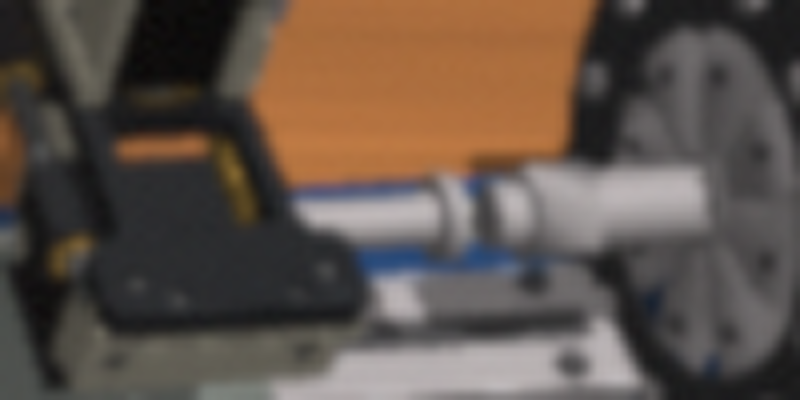

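Call:
send_rows:
  targets:
    - {"hand": -0.2, "linear": [0, 0, 0], "turn": [0, 0, 0]}
    - {"hand": -0.2, "linear": [0, 0, 0], "turn": [0.4, 0, 0]}
    - {"hand": -0.2, "linear": [0, 0, 40], "turn": [0, 0, 0]}
    - {"hand": -0.2, "linear": [0, 0, 40], "turn": [0, 0, 0]}
    - {"hand": -0.2, "linear": [-5, 45, 0], "turn": [0, 0, 0]}
    - {"hand": -0.2, "linear": [0, 0, 0], "turn": [0, 0, 0]}
    - {"hand": -0.2, "linear": [0, 0, 0], "turn": [0, 0, 0]}

```text
time_s: 7.02
tool_pos: [564.1, 219.7, 155.9]
ee_rot: [-3.138, -0.001, 1.682]
ft_force: [0.4, -0.3, -1.1]
opening: 55.1
```

```bash
python3 gap.py e;python3 -c "
import cv2
i=cv2.imread('pics/wrist_e.png')[0:300,180:400];cv2.imwrite('pics/wrist_ez.png',cv2.resize(i,None,fx=2,fy=2,interpolation=cv2.INTER_CUBIC))"
```

```text
t 7.025 pos [564.07 219.66 155.92] rot [-3.1377e+00 -1.4000e-03  1.6819e+00] F [ 0.37 -0.29 -1.07] M [-0.012  0.     0.074] open 55.1 turn_deg [-0.05 -0.23  0.12]
wrist [(160, 130, 109.0), (165, 126, 108.0), (195, 92, 122.0), (200, 314, 123.0), (205, 308, 123.0), (210, 592, 123.0), (215, 151, 113.0), (220, 147, 114.0), (225, 156, 113.0), (230, 156, 114.0), (235, 154, 114.0), (240, 157, 114.0), (245, 165, 114.0), (250, 173, 114.0), (255, 172, 114.0), (260, 165, 117.0), (265, 317, 120.0), (270, 93, 119.0), (280, 163, 117.0), (285, 265, 117.0), (290, 365, 119.0), (295, 402, 119.0), (300, 411, 119.0), (305, 418, 119.0), (310, 345, 119.0), (315, 346, 117.0), (320, 345, 117.0), (325, 365, 117.0), (330, 363, 118.0), (335, 378, 118.0)]
scene [(145, 3, 107.0), (150, 25, 109.0), (155, 21, 109.0), (160, 16, 109.0), (165, 3, 104.0), (195, 42, 123.0), (200, 22, 123.0), (205, 23, 124.0), (210, 10, 123.0), (215, 2, 112.0), (220, 12, 113.0), (225, 10, 112.0), (230, 11, 115.0), (235, 11, 113.0), (240, 13, 114.0), (245, 15, 114.0), (250, 9, 114.0), (255, 11, 113.0), (260, 16, 115.0), (265, 27, 120.0), (270, 7, 116.0), (280, 21, 115.0), (285, 12, 115.0), (290, 25, 118.0), (295, 19, 119.0), (300, 19, 118.0), (305, 22, 118.0), (310, 16, 118.0), (315, 18, 117.0), (320, 18, 117.0), (325, 15, 116.0), (330, 15, 118.0), (335, 17, 117.0)]
side [(145, 2, 104.0), (150, 10, 109.0), (155, 28, 108.0), (160, 30, 109.0), (165, 21, 108.0), (195, 2, 120.0), (200, 31, 122.0), (205, 25, 122.0), (210, 98, 123.0), (215, 41, 122.0), (220, 14, 113.0), (225, 16, 113.0), (230, 13, 113.0), (235, 16, 113.0), (240, 23, 111.0), (245, 12, 112.0), (250, 14, 112.0), (255, 14, 113.0), (260, 2, 113.0), (265, 25, 118.0), (270, 26, 118.0)]
t 7.175 pos [563.95 219.3  155.62] rot [-3.1368e+00 -1.4000e-03  1.6809e+00] F [ 0.4  -0.41 -0.02] M [-0.033  0.02   0.06 ] open 55.2 turn_deg [-0.05 -0.28  0.18]
```

View pics/wrist_ez.png

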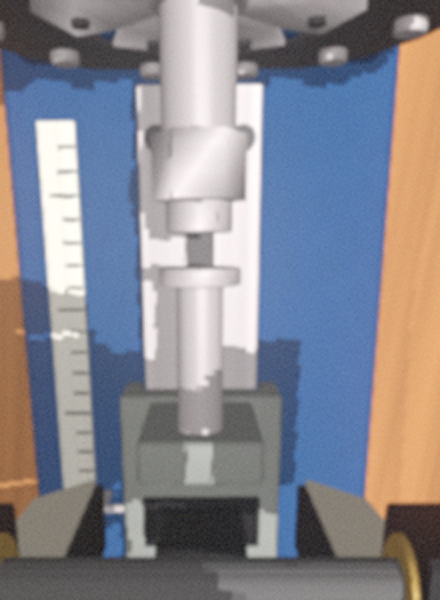

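```bash
python3 - <<'E'
from h import *
fix(1.684)
c=cam('wrist');g=cv2.cvtColor(c['image'],cv2.COLOR_RGB2GRAY).astype(float)
e=np.array([-.1127,.9936]);o=np.array([587.7,17.3])
for u in range(258,302,3):
    col=g[100:150,u];print(u,col[8:44].astype(int))
for v in (116,117,133,134,135): print(v,onz(c,280,v,105).round(1),((onz(c,280,v,105)[:2]-o)@e).round(2),((onz(c,280,v,117)[:2]-o)@e).round(2))
E
```

```text
t 7.175 pos [563.95 219.3  155.62] rot [-3.1368e+00 -1.4000e-03  1.6809e+00] F [ 0.4  -0.41 -0.02] M [-0.033  0.02   0.06 ] open 55.2 turn_deg [-0.05 -0.28  0.18]
258 [174 177 179 174 174 176 175 174 174 175 186 210 234 238 238 237 237 236
 237 237 237 237 235 219 190 173 171 172 171 171 170 171 173 175 176 174]
261 [176 175 178 178 178 176 178 176 175 177 183 209 232 239 241 239 240 238
 239 240 240 239 237 224 195 161 150 148 155 158 158 161 163 163 165 170]
264 [155 153 154 153 155 153 158 159 169 174 178 188 216 233 240 241 239 238
 240 239 240 241 241 237 218 182 166 176 180 185 186 186 190 190 182 178]
267 [183 182 184 185 185 186 175 166 167 188 216 236 243 243 243 243 242 243
 243 242 243 242 243 238 219 179 171 191 196 198 198 200 200 198 192 181]
270 [202 203 202 204 203 203 195 179 169 187 218 240 245 245 244 244 244 245
 243 244 244 243 244 241 219 182 179 200 205 209 211 212 211 209 200 175]
273 [216 218 217 220 221 220 213 188 155 147 175 195 207 200 189 174 169 171
 174 182 192 195 198 201 183 166 186 211 218 221 221 221 221 222 214 207]
276 [230 234 234 236 237 236 22
[... 816 characters left out ...]
5 246 242 219 188 196 214 218 217 215 214 212 210 203 198]
294 [185 182 181 184 181 176 180 203 231 243 244 245 243 244 244 245 244 243
 244 243 243 243 244 241 221 189 189 200 204 203 203 201 199 202 209 226]
297 [239 237 238 238 237 238 241 243 246 245 246 244 245 245 244 244 246 243
 244 245 245 245 245 242 224 198 186 189 195 190 190 187 183 185 206 228]
300 [244 243 242 243 243 243 242 243 242 242 243 243 242 241 242 243 242 241
 241 243 242 242 242 241 237 223 210 202 201 204 202 204 206 218 231 240]
116 [555.3 297.4 105. ] 282.0 281.82
117 [555.4 296.8 105. ] 281.37 281.22
133 [556.5 286.6 105. ] 271.04 271.49
134 [556.6 285.9 105. ] 270.39 270.88
135 [556.7 285.3 105. ] 269.73 270.26
```

Call:
send_rows:
  targets:
    - {"hand": -0.2, "linear": [5.2, -44.3, 0], "turn": [0, -0.2, 0.15]}
    - {"hand": -0.2, "linear": [0, 0, 0], "turn": [0, 0, 0]}
    - {"hand": -0.2, "linear": [0, 0, -35], "turn": [0, 0, 0]}
    - {"hand": -0.2, "linear": [0, 0, -30], "turn": [0, 0, 0]}
    - {"hand": -0.2, "linear": [0, 0, 0], "turn": [0, 0, 0]}

```text
time_s: 7.85
tool_pos: [569.8, 173.2, 89.1]
ee_rot: [-3.141, -0.002, 1.68]
ft_force: [0.6, 0.2, 0.3]
opening: 55.3
```

```bash
python3 - <<'E'
from h import *
fix(1.684)
E
```

```text
t 7.85 pos [569.78 173.24  89.11] rot [-3.1410e+00 -2.0000e-03  1.6804e+00] F [0.64 0.17 0.28] M [ 0.067 -0.008 -0.056] open 55.3 turn_deg [-0.11 -0.04  0.21]
```

Call:
send_rows:
  targets:
    - {"hand": -0.2, "linear": [-0.3, 1.8, -1], "turn": [0, 0, 0.2]}
    - {"hand": 1, "linear": [0, 0, 0], "turn": [0, 0, 0]}
    - {"hand": 1, "linear": [0, 0, 0], "turn": [0, 0, 0]}
    - {"hand": 1, "linear": [0, 0, 0], "turn": [0, 0, 0]}
    - {"hand": 1, "linear": [0, 0, 0], "turn": [0, 0, 0]}
  grip_force: 35

```text
time_s: 8.48
tool_pos: [569.2, 175.9, 91.1]
ee_rot: [3.142, -0.002, 1.685]
ft_force: [3.5, 0.1, -4.9]
opening: 35.3
```

```bash
python3 - <<'E'
from h import *
fix(1.684)
E
```

```text
t 8.475 pos [569.16 175.88  91.06] rot [ 3.1416e+00 -2.2000e-03  1.6849e+00] F [ 3.53  0.12 -4.92] M [ 0.046 -0.426  0.004] open 35.3 turn_deg [-0.12 -0.01 -0.05]
```

Call:
send_rows:
  targets:
    - {"hand": 1, "linear": [-0.4, 4, 0], "turn": [0, 0, 0]}
    - {"hand": 1, "linear": [-0.5, 4, 0], "turn": [0, 0, 0]}
    - {"hand": 1, "linear": [-0.5, 4, 0], "turn": [0, 0, 0]}
    - {"hand": 1, "linear": [0, 0, 0], "turn": [0, 0, 0]}

```text
time_s: 8.98
tool_pos: [568.2, 184.3, 91.0]
ee_rot: [-3.14, 0.004, 1.684]
ft_force: [-1.9, 2.0, -2.5]
opening: 35.8
```

```bash
python3 gap.py f | cut -c1-200;python3 -c "
import cv2
i=cv2.imread('pics/wrist_f.png')[0:100,200:360];a=cv2.resize(i,None,fx=4,fy=4,interpolation=cv2.INTER_CUBIC)
cv2.imwrite('pics/wrist_fz.png',a)"
```

```text
t 8.975 pos [568.16 184.31  91.01] rot [-3.1404  0.0038  1.6843] F [-1.9   1.95 -2.51] M [0.545 0.176 0.047] open 35.8 turn_deg [ 0.22 -0.04 -0.02]
wrist [(160, 99, 109.0), (165, 516, 109.0), (170, 697, 110.0), (175, 2, 106.0), (205, 452, 123.0), (210, 811, 123.0), (215, 856, 124.0), (220, 979, 123.0), (225, 363, 114.0), (230, 374, 114.0), (235, 
scene [(155, 2, 105.0), (160, 7, 108.0), (250, 1, 112.0), (255, 12, 114.0), (260, 10, 112.0), (265, 14, 113.0), (270, 22, 118.0), (275, 20, 118.0), (280, 10, 116.0), (285, 17, 113.0), (290, 28, 119.0)
side [(155, 3, 124.0), (160, 23, 123.0), (165, 29, 118.0), (170, 34, 108.0), (175, 12, 109.0), (205, 14, 121.0), (210, 25, 123.0), (215, 27, 122.0), (220, 111, 123.0), (225, 19, 117.0), (230, 17, 112.
t 9.125 pos [568.17 184.34  91.03] rot [-3.1406  0.0038  1.6845] F [-0.17 -0.2  -3.03] M [0.137 0.116 0.025] open 35.8 turn_deg [ 0.22 -0.03 -0.03]
```

View pics/wrist_fz.png

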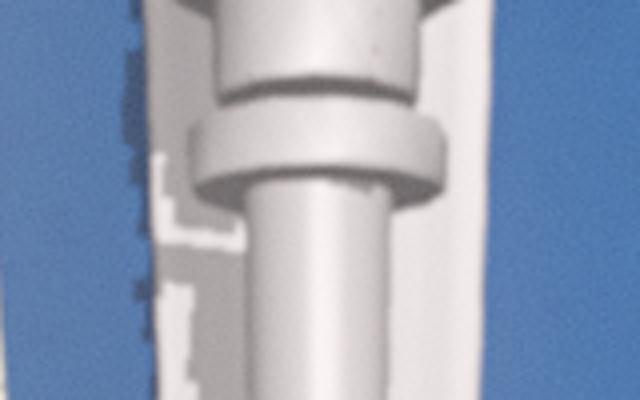

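```bash
python3 - <<'E'
from h import *
c=cam('wrist');g=cv2.cvtColor(c['image'],cv2.COLOR_RGB2GRAY).astype(float)
e=np.array([-.1127,.9936]);o=np.array([587.7,17.3])
for u in range(258,304,4): print(u,g[14:34,u].astype(int))
for v in (18,19,20,21,23,24,25,26): print(v,[((onz(c,280,v,z)[:2]-o)@e).round(2) for z in (105,116,119)])
E
```

```text
258 [177 176 176 177 179 175 174 159 133 110 109 122 156 184 192 191 191 193
 194 196]
262 [194 188 187 190 187 173 149 122 109 105 122 154 189 199 200 202 201 205
 204 204]
266 [209 208 209 210 196 173 134 108 109 118 154 189 206 209 210 209 209 211
 209 212]
270 [221 223 222 219 201 165 123 109 108 126 170 202 215 217 217 216 217 220
 218 220]
274 [235 235 235 227 202 156 112 108 110 134 176 211 222 224 225 223 226 227
 227 225]
278 [245 244 240 222 187 141 112 109 109 136 182 212 226 228 229 228 231 231
 234 234]
282 [239 240 233 223 194 143 111 109 116 145 192 222 234 235 233 235 233 236
 237 238]
286 [232 232 228 220 201 155 120 105 115 142 191 220 232 234 233 235 236 235
 236 237]
290 [219 221 217 211 198 166 123 108 111 120 161 198 222 227 228 226 229 230
 230 232]
294 [211 211 210 208 202 185 154 120 109 113 139 187 214 222 221 221 222 222
 221 219]
298 [197 198 195 194 195 191 181 156 126 108 120 159 196 211 215 215 215 213
 214 213]
302 [181 181 181 178 180 177 174 165 156 133 118 124 152 180 198 203 200 201
 201 201]
18 [np.float64(285.17), np.float64(282.04), np.float64(281.19)]
19 [np.float64(284.8), np.float64(281.7), np.float64(280.86)]
20 [np.float64(284.43), np.float64(281.36), np.float64(280.52)]
21 [np.float64(284.06), np.float64(281.02), np.float64(280.19)]
23 [np.float64(283.32), np.float64(280.34), np.float64(279.52)]
24 [np.float64(282.95), np.float64(279.99), np.float64(279.19)]
25 [np.float64(282.58), np.float64(279.65), np.float64(278.85)]
26 [np.float64(282.21), np.float64(279.31), np.float64(278.51)]
```

Call:
send_rows:
  targets:
    - {"hand": 1, "linear": [-0.1, 1.3, 0], "turn": [0, 0, 0]}
    - {"hand": 1, "linear": [-0.1, 1.3, 0], "turn": [0, 0, 0]}
    - {"hand": 1, "linear": [0, 0, 0], "turn": [0, 0, 0]}

```text
time_s: 9.55
tool_pos: [568.1, 184.8, 91.0]
ee_rot: [-3.14, 0.007, 1.684]
ft_force: [-1.8, 1.0, -2.8]
opening: 35.7
```

```bash
cat > g2.py <<'E'
from h import *
fix(1.684)
c=cam('wrist');g=cv2.cvtColor(c['image'],cv2.COLOR_RGB2GRAY).astype(float)
e=np.array([-.1127,.9936]);o=np.array([587.7,17.3])
for u in range(270,294,4): print(u,g[14:34,u].astype(int))
import sys;save(c,sys.argv[1])
E
python3 g2.py w10.png
```

```text
t 9.55 pos [568.12 184.77  91.04] rot [-3.1399  0.0074  1.6844] F [-1.82  1.04 -2.81] M [0.384 0.11  0.101] open 35.7 turn_deg [ 0.43 -0.05 -0.02]
270 [223 221 223 224 219 206 172 125 111 131 175 206 215 218 217 219 216 218
 220 221]
274 [235 234 235 236 229 206 158 115 111 137 184 212 222 224 226 226 226 224
 226 226]
278 [245 245 246 241 226 196 147 111 112 141 187 216 226 228 229 229 230 232
 233 234]
282 [242 241 241 237 225 201 150 113 115 154 199 225 233 234 233 234 235 237
 238 239]
286 [232 234 232 229 219 194 159 119 107 145 191 224 231 234 234 235 236 237
 236 236]
290 [222 219 220 217 212 200 171 132 109 126 172 207 223 229 227 227 229 230
 230 231]
```

Call:
send_rows:
  targets:
    - {"hand": 1, "linear": [-0.2, 2, 0], "turn": [0.3, 0, 0]}
    - {"hand": 1, "linear": [-0.1, 1, 0], "turn": [0, 0, 0]}
    - {"hand": 1, "linear": [0, 0, 0], "turn": [0, 0, 0]}

```text
time_s: 9.98
tool_pos: [568.0, 186.0, 91.0]
ee_rot: [-3.14, 0.005, 1.685]
ft_force: [-0.7, 0.2, -2.9]
opening: 35.8
```

```bash
python3 g2.py w11.png
```

```text
t 9.975 pos [567.98 186.04  91.03] rot [-3.1401  0.0048  1.6846] F [-0.75  0.19 -2.88] M [ 0.034  0.082 -0.015] open 35.8 turn_deg [ 0.28 -0.05 -0.03]
270 [220 219 220 221 222 222 225 223 219 202 196 208 217 218 218 218 218 220
 221 219]
274 [231 230 232 234 237 235 238 234 225 204 189 209 223 226 226 226 227 227
 225 226]
278 [242 243 245 246 245 246 246 239 220 189 189 213 224 229 231 230 232 235
 233 235]
282 [242 243 242 243 242 243 242 235 219 197 201 221 232 235 234 237 237 238
 238 238]
286 [232 233 233 234 234 234 232 229 217 202 199 221 232 234 236 235 236 238
 236 237]
290 [225 224 224 224 221 221 220 219 212 195 186 202 221 227 229 230 230 231
 233 232]
```

Call:
send_rows:
  targets:
    - {"hand": 1, "linear": [-0.2, 1.7, 0], "turn": [0, 0, 0]}
    - {"hand": 1, "linear": [-0.1, 0.8, 0], "turn": [0, 0, 0]}
    - {"hand": 1, "linear": [0, 0, 0], "turn": [0, 0, 0]}

```text
time_s: 10.4
tool_pos: [567.9, 187.1, 91.0]
ee_rot: [-3.14, 0.007, 1.685]
ft_force: [-0.6, -2.3, -1.9]
opening: 35.8
```

```bash
python3 g2.py w12.png
```

```text
t 10.4 pos [567.85 187.1   91.01] rot [-3.1399  0.0074  1.6848] F [-0.61 -2.32 -1.88] M [-0.055  0.052  0.046] open 35.8 turn_deg [ 0.43 -0.05 -0.04]
270 [215 216 216 219 218 220 221 220 222 222 219 214 212 215 216 217 217 217
 219 219]
274 [228 230 229 231 232 233 233 234 234 230 222 218 219 223 225 225 225 224
 226 226]
278 [240 240 241 242 242 242 244 246 246 241 229 221 224 228 230 229 230 232
 234 234]
282 [241 242 243 242 241 242 241 242 241 234 226 227 230 233 235 234 236 237
 237 238]
286 [234 232 232 233 234 233 232 233 232 229 227 227 231 233 233 234 236 236
 237 236]
290 [224 224 225 224 223 223 220 221 219 219 218 220 222 226 227 228 227 229
 231 232]
```

Call:
send_rows:
  targets:
    - {"hand": -0.2, "linear": [0, 0, 0], "turn": [0.4, 0, 0]}
    - {"hand": -0.2, "linear": [0, 0, 0], "turn": [0, 0, 0]}
    - {"hand": -0.2, "linear": [0, 0, 30], "turn": [0, 0, 0]}
    - {"hand": -0.2, "linear": [-1.5, 13, 35], "turn": [0, 0, 0]}
    - {"hand": -0.2, "linear": [-2.0, 19, 0], "turn": [0, 0, 0]}
    - {"hand": -0.2, "linear": [0, 0, 0], "turn": [0, 0, 0]}
    - {"hand": -0.2, "linear": [0, 0, 0], "turn": [0, 0, 0]}

```text
time_s: 11.32
tool_pos: [564.9, 222.6, 158.0]
ee_rot: [3.139, -0.004, 1.686]
ft_force: [0.5, -0.4, -1.6]
opening: 54.7
```

```bash
python3 - <<'E'
from h import *
fix(1.684)
c=cam('wrist');save(c,'w13.png');g=cv2.cvtColor(c['image'],cv2.COLOR_RGB2GRAY).astype(float)
e=np.array([-.1127,.9936]);o=np.array([587.7,17.3])
for u in range(262,300,4): print(u,g[90:135,u].astype(int))
for v in (100,110,115,120,125): print(v,[((onz(c,280,v,z)[:2]-o)@e).round(2) for z in (105,116,119)])
i=cv2.cvtColor(c['image'],cv2.COLOR_RGB2BGR)[0:300,180:400];cv2.imwrite('pics/w13z.png',cv2.resize(i,None,fx=2,fy=2,interpolation=cv2.INTER_CUBIC))
E
```

```text
t 11.325 pos [564.9  222.59 158.03] rot [ 3.139  -0.0035  1.6857] F [ 0.53 -0.37 -1.65] M [0.033 0.052 0.02 ] open 54.7 turn_deg [-0.22  0.12 -0.1 ]
262 [197 198 200 203 206 211 212 216 217 220 222 224 226 221 197 159 143 148
 147 149 149 149 149 149 150 151 152 151 153 158 161 174 180 184 184 184
 188 187 189 184 176 173 176 174 175]
266 [225 228 229 230 232 234 235 238 239 239 242 243 244 229 199 169 179 182
 183 188 184 184 188 189 187 188 189 190 184 186 176 184 196 202 203 204
 204 206 201 193 174 162 160 161 163]
270 [237 238 241 244 245 245 247 247 246 244 242 242 239 225 196 186 201 208
 207 209 210 210 210 211 210 212 212 214 212 208 196 195 208 214 213 215
 216 217 215 205 182 179 190 195 195]
274 [248 249 248 247 246 242 241 240 239 234 235 235 232 218 186 177 200 221
 227 227 226 229 229 230 230 232 233 235 234 226 209 207 224 233 234 234
 233 231 229 214 191 193 210 217 215]
278 [246 243 242 239 236 235 233 231 229 227 225 225 220 211 209 228 238 241
 240 239 241 243 244 246 247 247 247 249 248 236 214 217 236 244 245 245
 242 242 238 224 205 215 232 244 246]
282 [237 23
[... 552 characters left out ...]

294 [191 188 188 185 183 182 180 175 176 177 171 170 165 161 159 179 207 217
 217 215 216 218 216 212 217 216 220 228 229 225 218 206 197 198 195 195
 190 189 187 202 224 241 245 244 244]
298 [164 164 162 157 158 152 153 149 151 146 144 143 142 138 163 210 239 246
 245 245 244 243 244 244 244 244 243 243 242 243 235 222 208 203 202 200
 200 201 207 220 236 241 243 241 242]
100 [np.float64(295.46), np.float64(294.74), np.float64(294.54)]
110 [np.float64(289.16), np.float64(288.77), np.float64(288.66)]
115 [np.float64(285.96), np.float64(285.74), np.float64(285.68)]
120 [np.float64(282.74), np.float64(282.68), np.float64(282.67)]
125 [np.float64(279.49), np.float64(279.6), np.float64(279.63)]
```

View pics/w13z.png

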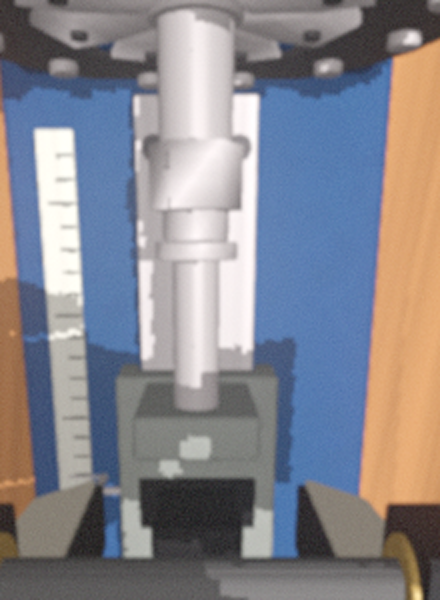

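```bash
python3 - <<'E'
import cv2
for f in ('wrist_e.png','w13.png'):
    g=cv2.imread('pics/'+f,0)
    for u in (270,274,278,282,286,290): print(f,u,g[92:124,u])
E
```

```text
wrist_e.png 270 [246 245 246 246 246 241 222 189 177 192 199 201 202 203 200 202 201 205
 204 203 204 206 203 183 170 182 211 236 244 245 243 243]
wrist_e.png 274 [243 241 237 238 236 234 216 186 192 212 218 219 221 220 220 220 222 222
 225 226 229 228 224 200 154 115 119 135 146 148 146 145]
wrist_e.png 278 [234 232 230 229 228 225 207 180 185 219 232 238 237 238 240 239 243 243
 244 245 246 248 240 214 161 112 111 126 142 148 146 145]
wrist_e.png 282 [224 222 221 217 218 214 202 203 222 232 237 238 238 241 240 240 242 244
 243 243 244 240 231 204 162 145 145 150 144 146 151 146]
wrist_e.png 286 [216 214 211 210 208 204 193 199 216 226 225 227 227 228 226 226 227 228
 226 225 225 221 213 191 172 181 186 188 186 187 189 185]
wrist_e.png 290 [205 206 199 200 199 191 180 179 196 209 210 208 210 208 208 206 206 206
 206 201 206 202 203 198 219 242 246 247 247 246 246 246]
w13.png 270 [240 243 244 245 246 246 246 244 242 242 238 224 196 186 200 207 206 208
 209 210 209 211 210 211 212 213 211 207 196 195 207 213]
w13.png 274 [247 246 246 242 241 239 239 234 235 234 232 218 186 176 200 221 226 226
 226 228 229 230 230 232 233 235 234 225 209 207 224 233]
w13.png 278 [241 238 236 234 233 231 229 226 224 224 219 210 208 227 238 241 240 239
 241 243 244 246 247 247 247 249 247 236 213 216 236 244]
w13.png 282 [232 231 228 227 223 221 221 216 216 215 211 202 201 217 229 231 233 234
 236 237 238 236 235 235 234 235 232 218 204 218 242 245]
w13.png 286 [223 219 219 216 214 211 212 207 206 204 201 192 195 209 219 220 220 219
 218 218 216 218 216 216 216 217 215 204 199 208 223 230]
w13.png 290 [212 211 209 206 201 200 197 197 198 191 188 176 162 178 194 201 202 200
 201 201 200 198 198 199 195 194 193 187 182 196 208 213]
```

```bash
python3 - <<'E'
from h import *
for n in ['scene','side']:
    c=cam(n);P=cloud(c);hsv=cv2.cvtColor(c['image'],cv2.COLOR_RGB2HSV)
    b=(P[...,0]>350)&(P[...,0]<720)&(P[...,1]>-450)&(P[...,1]<-180)
    m=b&(P[...,2]>154)&(P[...,2]<170);p=P[m]
    print(n,'can top',len(p),p.mean(0).round(1) if len(p) else '',p.min(0).round(0) if len(p) else '',p.max(0).round(0) if len(p) else '')
    # spanner handle: z 22..32
    m=b&(P[...,2]>20)&(P[...,2]<32)&(P[...,0]<530);p=P[m]
    print(' handle',len(p),p.mean(0).round(1),p.min(0).round(1),p.max(0).round(1)); 
    if len(p)>10:
        v=np.linalg.svd(p[:,:2]-p[:,:2].mean(0))[2][0];v*=np.sign(v[0]);t=(p[:,:2]-p[:,:2].mean(0))@v;print('  dir',np.degrees(np.arctan2(v[1],v[0])).round(2),t.min(),t.max(), (p[:,:2].mean(0)+v*t.max()).round(1))
    m=b&(hsv[...,2]>110)&(hsv[...,1]<60)&(P[...,2]<22)&(P[...,0]<590)&(P[...,1]>-330);p=P[m]
    print(' fork',len(p),p.mean(0).round(1),p.min(0).round(1),p.max(0).round(1))
E
```

```text
scene can top 114 [ 712.5 -291.4  159. ] [ 701. -315.  155.] [ 720. -268.  162.]
 handle 174 [ 475.5 -301.1   25.1] [ 424.9 -321.8   20. ] [ 528.8 -268.8   30. ]
  dir 15.02 -52.16638424712208 58.88525003475998 [ 532.4 -285.8]
 fork 204 [ 544.5 -284.4   17.5] [ 488.6 -328.1   -1.4] [ 589.2 -256.8   21.8]
side can top 0   
 handle 118 [ 468.1 -298.6   23.9] [ 422.1 -319.8   20. ] [ 529.3 -278.2   28.8]
  dir 15.14 -48.92360407378575 61.20273933646232 [ 527.1 -282.7]
 fork 247 [ 527.3 -287.6   14.7] [ 424.9 -328.9   -1.5] [ 586.2 -253.5   22. ]
```

Call:
send_rows:
  targets:
    - {"hand": -0.2, "linear": [-5, -25, 15], "turn": [0, 0, -9.3]}
    - {"hand": -0.2, "linear": [-11, -60, 10], "turn": [0, 0, -9.3]}
    - {"hand": -0.2, "linear": [-11, -60, 0], "turn": [0, 0, -9.3]}
    - {"hand": -0.2, "linear": [-11, -60, 0], "turn": [0, 0, -9.3]}
    - {"hand": -0.2, "linear": [-11, -60, 0], "turn": [0, 0, -9.3]}
    - {"hand": -0.2, "linear": [-11, -60, 0], "turn": [0, 0, -9.3]}
    - {"hand": -0.2, "linear": [-11, -60, 0], "turn": [0, 0, -9.3]}
    - {"hand": -0.2, "linear": [-11, -60, 0], "turn": [0, 0, -9.3]}
    - {"hand": -0.2, "linear": [-11, -50, 0], "turn": [0, 0, -9.3]}
    - {"hand": -0.2, "linear": [0, 0, 0], "turn": [0, 0, 0]}

```text
time_s: 12.72
tool_pos: [465.0, -287.9, 179.4]
ee_rot: [-3.141, -0.002, 0.172]
ft_force: [-0.7, 1.2, 0.0]
opening: 55.4
```

```bash
python3 - <<'E'
from h import *
fix(0.23)
c=cam('wrist');save(c,'w20.png')
E
```

```text
t 12.725 pos [ 465.04 -287.95  179.4 ] rot [-3.1414e+00 -2.1000e-03  1.7160e-01] F [-0.75  1.18  0.04] M [ 0.025  0.14  -0.042] open 55.4 turn_deg [-0.04  0.11  3.35]
```

View pics/w20.png

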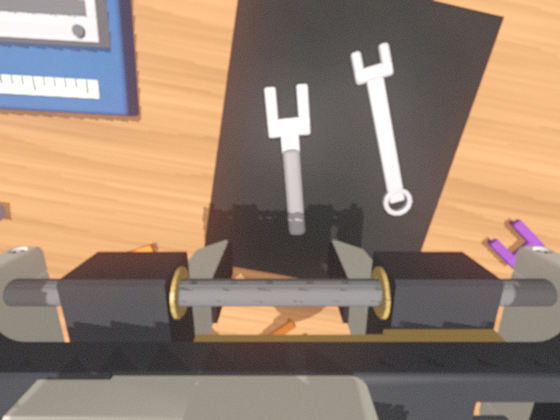

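```bash
python3 - <<'E'
from h import *
c=cam('wrist');g=cv2.cvtColor(c['image'],cv2.COLOR_RGB2GRAY)
for v in (160,175,190,205,220): 
    r=np.where(g[v,275:320]>85)[0];print(v,r.min()+275,r.max()+275, g[v,280:312])
m=np.zeros_like(g);m[70:240,255:320]=(g[70:240,255:320]>95)
n,l,st,ce=cv2.connectedComponentsWithStats(m);k=1+st[1:,4].argmax();print(st[k])
ys,xs=np.where(l==k)
pts=[]
for v in range(155,232,3):
    x=xs[ys==v];pts.append(onz(c,(x.min()+x.max())/2,v,27)[:2])
pts=np.array(pts);ctr=pts.mean(0);vv=np.linalg.svd(pts-ctr)[2][0];vv*=np.sign(vv[0]);print('dir',np.degrees(np.arctan2(vv[1],vv[0])),ctr)
P=cloud(c)
tail=onz(c,297,233,27);print('tail',tail,onz(c,297,233,3),'front',onz(c,291,151,27),'tips',onz(c,270,87,20),onz(c,303,85,20))
for uv in [(292,170),(294,200),(296,225),(290,140),(270,95),(303,95)]: print(uv,P[uv[1],uv[0]].round(1))
for a in (92,100,110): print(a, xs[ys==a])
E
```

```text
160 275 319 [ 94  97  94  91 112 150 178 192 202 213 216 213 213 213 212 209 209 206
 202 194 182 157 123  97  93  93  89  92  93  88  90  94]
175 275 318 [ 91  87  88  90  86 102 140 170 191 201 208 213 212 212 211 210 209 206
 204 199 194 177 156 117  93  88  88  84  86  93  85  86]
190 282 313 [ 85  81  87  84  84  77  90 127 163 185 198 205 209 209 209 210 207 208
 207 205 198 193 178 151 115  89  77  81  84  83  81  82]
205 287 305 [ 79  82  78  82  82  81  82  87 117 154 182 195 202 207 209 207 207 207
 207 206 206 199 190 180 151 114  78  72  75  61  63  64]
220 289 306 [ 54  56  57  54  54  52  58  54  62  92 121 137 144 159 178 184 190 188
 181 180 172 154 147 147 149 130  96  58  55  59  54  59]
[ 255   83   65  153 5059]
dir 15.682277937302057 [ 470.54818488 -301.9472605 ]
tail [ 426.34793999 -312.30514759   27.        ] [ 417.55072693 -315.31435259    3.        ] front [ 512.97691571 -289.34626072   27.        ] tips [ 569.95804716 -257.86197003   20.        ] [ 577.40285068 -289.53780553   20.        ]
(292, 170) [ 494.  -294.    26.9]
(294, 200) [ 462.7 -302.    26.7]
(296, 225) [ 435.4 -309.4   27.1]
(290, 140) [ 523.2 -286.6   19.4]
(270, 95) [ 562.7 -259.1   19.5]
(303, 95) [ 568.4 -291.4   19.6]
92 [265 266 267 268 269 270 271 272 273 274 275 276 277 278 279 288 291 292
 294 297 298 299 300 301 302 303 304 305 306 307 308 309 310 311]
100 [260 261 262 266 267 268 269 270 271 272 273 274 275 276 277 278 279 280
 282 283 284 285 286 287 289 290 291 292 293 294 295 297 298 299 300 301
 302 303 304 305 306 307 308 309 310 311 316]
110 [255 257 259 260 261 262 263 265 267 268 269 270 271 272 273 274 275 276
 277 278 279 280 281 282 283 284 285 286 287 288 289 290 291 292 293 294
 295 296 297 298 299 300 301 302 303 304 305 306 307 308 309 310 311 312
 314 315 316 318 319]
```

Call:
send_rows:
  targets:
    - {"hand": -0.2, "linear": [33.5, -5.3, -20], "turn": [0, 0, 4.9]}
    - {"hand": -0.2, "linear": [0, 0, -50], "turn": [0, 0, 0]}
    - {"hand": -0.2, "linear": [0, 0, -50], "turn": [0, 0, 0]}
    - {"hand": -0.2, "linear": [0, 0, 0], "turn": [0, 0, 0]}

```text
time_s: 13.32
tool_pos: [502.1, -284.2, 57.8]
ee_rot: [-3.14, -0.004, 0.277]
ft_force: [0.3, -0.3, 0.6]
opening: 54.8
```

```bash
python3 - <<'E'
from h import *
fix(0.2566)
c=cam('wrist');save(c,'w21.png')
P=cloud(c);b=(P[...,2]>24)&(P[...,2]<31)&(abs(P[...,1]+293)<35)&(P[...,0]>410)&(P[...,0]<530);p=P[b]
print(len(p),p.mean(0),p.min(0),p.max(0))
if len(p)>20:
  d=np.array([np.cos(.2566),np.sin(.2566)]);q=p[:,:2]-[498.5,-293.3];t=q@d;w=q@[-d[1],d[0]];print(t.min(),t.max(),w.min(),w.max())
  for a in range(-80,30,10):
    k=(t>a)&(t<a+10)
    if k.sum()>5: print(a,w[k].min().round(1),w[k].max().round(1))
b=(P[...,2]>16)&(P[...,2]<23)&(abs(P[...,1]+275)<35)&(P[...,0]>520)&(P[...,0]<600);p=P[b]
q=p[:,:2]-[498.5,-293.3];t=q@d;w=q@[-d[1],d[0]];print('fork',t.min(),t.max(),w.min(),w.max(),p[:,2].mean())
E
```

```text
t 13.325 pos [ 502.08 -284.18   57.83] rot [-3.1403 -0.0038  0.2767] F [ 0.26 -0.33  0.61] M [0.057 0.11  0.03 ] open 54.8 turn_deg [-0.13  0.19 -1.15]
1799 [ 476.92566547 -300.78153658   26.03910582] [ 427.26027301 -320.90553896   24.00956934] [ 514.12412327 -284.52455467   28.40303771]
-72.35137211626918 14.9672224516216 -9.963077453922738 6.336461304686609
-80 -9.8 6.0
-70 -9.7 6.1
-60 -10.0 5.7
-50 -9.6 5.0
-30 -9.9 6.3
-20 -9.8 5.9
-10 -9.9 6.1
0 -9.7 6.3
10 -9.3 6.3
fork 19.711665529783915 77.23757183724238 -23.220005583622658 19.945560706507592 19.30970971953405
```

View pics/w21.png

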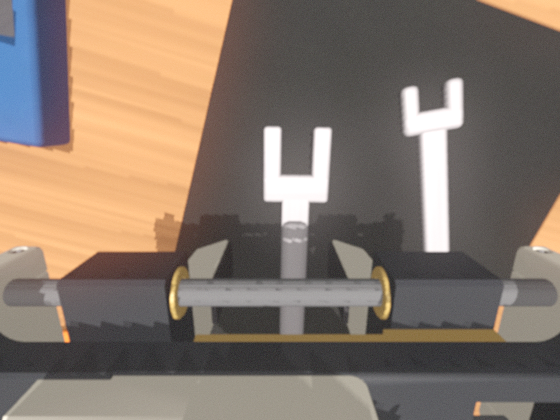

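Call:
send_rows:
  targets:
    - {"hand": -0.2, "linear": [-5, -11.3, 0], "turn": [0, 0.1, -1.1]}
    - {"hand": -0.2, "linear": [0, 0, -20], "turn": [0, 0, 0]}
    - {"hand": -0.2, "linear": [0, 0, 0], "turn": [0, 0, 0]}

```text
time_s: 13.75
tool_pos: [501.6, -299.8, 47.3]
ee_rot: [3.13, -0.012, 0.257]
ft_force: [0.1, -0.5, 0.4]
opening: 55.3
```

```bash
python3 - <<'E'
from h import *
fix(0.2566)
E
```

```text
t 13.75 pos [ 501.63 -299.78   47.3 ] rot [ 3.1301 -0.0117  0.2573] F [ 0.07 -0.46  0.35] M [ 0.026  0.115 -0.016] open 55.3 turn_deg [ 0.47  0.82 -0.04]
```

Call:
send_rows:
  targets:
    - {"hand": -0.2, "linear": [-4.5, 4.3, -10], "turn": [0.45, 0.8, 0]}
    - {"hand": -0.2, "linear": [0, 0, -10], "turn": [0, 0, 0]}
    - {"hand": -0.2, "linear": [0, 0, 0], "turn": [0, 0, 0]}

```text
time_s: 14.12
tool_pos: [498.1, -296.8, 29.6]
ee_rot: [3.137, -0.003, 0.257]
ft_force: [-0.7, -0.5, -0.2]
opening: 55.1
```

```bash
python3 - <<'E'
from h import *
fix(0.2566)
E
```

```text
t 14.125 pos [ 498.07 -296.83   29.56] rot [ 3.1375e+00 -2.7000e-03  2.5670e-01] F [-0.72 -0.48 -0.19] M [ 0.008  0.093 -0.02 ] open 55.1 turn_deg [ 0.19  0.21 -0.  ]
```

Call:
send_rows:
  targets:
    - {"hand": -0.2, "linear": [-1, 1.3, -11], "turn": [0.2, 0.2, 0]}
    - {"hand": -0.2, "linear": [0, 0, -10], "turn": [0, 0, 0]}
    - {"hand": -0.2, "linear": [0, 0, 0], "turn": [0, 0, 0]}

```text
time_s: 14.5
tool_pos: [497.0, -295.3, 6.9]
ee_rot: [-3.141, 0.0, 0.257]
ft_force: [0.6, 0.7, -0.3]
opening: 54.8
```

```bash
python3 - <<'E'
from h import *
fix(0.2566)
E
```

```text
t 14.5 pos [ 496.97 -295.33    6.95] rot [-3.1408e+00  2.0000e-04  2.5670e-01] F [ 0.64  0.75 -0.31] M [0.073 0.075 0.044] open 54.8 turn_deg [-0.04 -0.02 -0.01]
```

Call:
send_rows:
  targets:
    - {"hand": 0.2, "linear": [0, 0, -1], "turn": [0, 0, 0]}
    - {"hand": 1, "linear": [0, 0, 0], "turn": [0, 0, 0]}
    - {"hand": 1, "linear": [0, 0, 0], "turn": [0, 0, 0]}
    - {"hand": 1, "linear": [0, 0, 0], "turn": [0, 0, 0]}
    - {"hand": 1, "linear": [0, 0, 0], "turn": [0, 0, 0]}
    - {"hand": 1, "linear": [0, 0, 0], "turn": [0, 0, 0]}
  grip_force: 50

```text
time_s: 15.25
tool_pos: [497.3, -295.6, 6.3]
ee_rot: [3.142, -0.0, 0.257]
ft_force: [0.4, 0.4, -1.1]
opening: 17.5
```

```bash
python3 - <<'E'
from h import *
fix(0.2566)
E
```

```text
t 15.25 pos [ 497.33 -295.58    6.32] rot [ 3.1415e+00 -4.0000e-04  2.5680e-01] F [ 0.45  0.37 -1.12] M [-0.021  0.025 -0.009] open 17.5 turn_deg [-0.    0.02 -0.01]
```

Call:
send_rows:
  targets:
    - {"hand": 1, "linear": [0, 0, 25], "turn": [0, 0, 0]}
    - {"hand": 1, "linear": [0, 0, 50], "turn": [0, 0, 0]}
    - {"hand": 1, "linear": [0, 0, 60], "turn": [0, 0, 0]}
    - {"hand": 1, "linear": [0, 0, 30], "turn": [0, 0, 0]}

```text
time_s: 15.75
tool_pos: [493.9, -293.0, 171.1]
ee_rot: [-3.132, 0.007, 0.257]
ft_force: [1.2, -0.1, -2.0]
opening: 18.1
```

```bash
python3 - <<'E'
from h import *
fix(0.2566)
c=cam('scene');save(c,'c22.png');i=cv2.cvtColor(c['image'],cv2.COLOR_RGB2BGR)
cv2.imwrite('pics/c22z.png',cv2.resize(i[205:255,330:420],None,fx=8,fy=8,interpolation=cv2.INTER_CUBIC))
i=cv2.imread('pics/wrist0.png');cv2.imwrite('pics/w0z.png',cv2.resize(i[205:275,310:390],None,fx=8,fy=8,interpolation=cv2.INTER_CUBIC))
c=cam('wrist');save(c,'w22.png')
E
```

```text
t 15.75 pos [ 493.87 -293.01  171.08] rot [-3.1323  0.0067  0.2566] F [ 1.24 -0.07 -1.98] M [ 0.033  0.106 -0.005] open 18.1 turn_deg [-0.42 -0.51 -0.  ]
```

View pics/c22z.png

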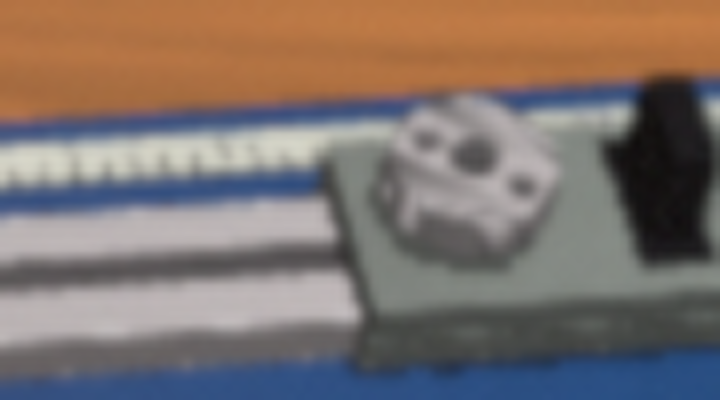

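View pics/w0z.png

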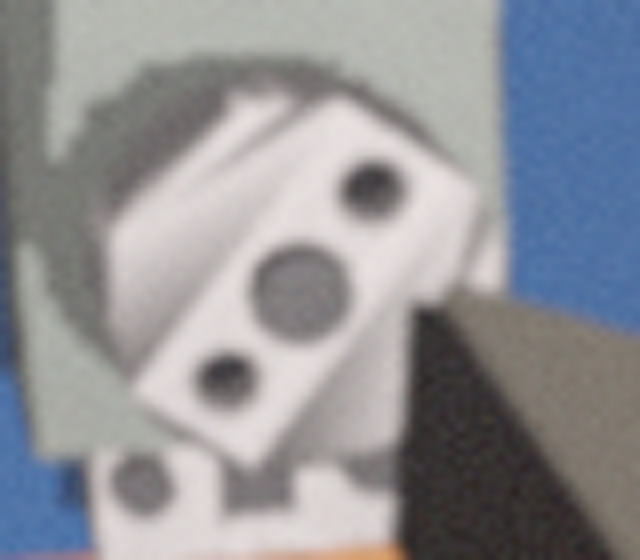

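View pics/w22.png

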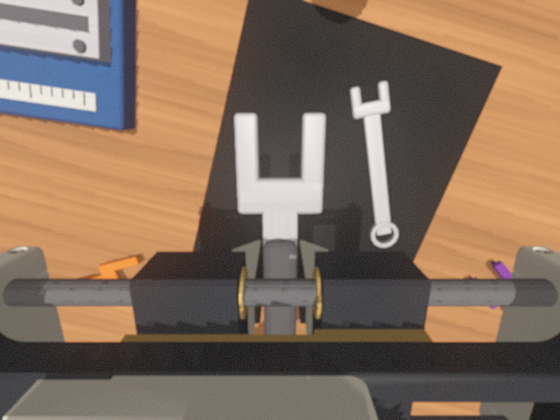

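```bash
python3 - <<'E'
from h import *
c=cam('scene')
a,b=onz(c,395.2,228.2,92),onz(c,383.8,222.5,92);print(a,b,np.hypot(*(a-b)[:2]),np.degrees(np.arctan2(*(a-b)[1::-1])),(a+b)/2)
K=np.array([[299.6,0,279.739],[0,299.6,208.145],[0,0,1]])
T=np.array([[9.99999197e-01,-3.21513e-04,1.2261452e-03,524.925],[-3.5365e-05,.959845841,.280528,75.717],[-1.2671e-3,-.28052782,.95984506,383.5787],[0,0,0,1]])
cc=dict(K=K,T=T)
a,b=onz(cc,356,228.3,92),onz(cc,337.9,252,92);print(a,b,np.hypot(*(a-b)[:2]),np.degrees(np.arctan2(*(a-b)[1::-1])),(a+b)/2)
E
```

```text
[587.79844207 137.80610335  92.        ] [570.15970985 112.48097126  92.        ] 30.862391192194227 55.14312723152382 [578.97907596 125.1435373   92.        ]
[603.39977767 -31.1849703   92.        ] [586.14185726 -57.86441281  92.        ] 31.774651364566807 57.10270248016584 [594.77081746 -44.52469155  92.        ]
```

Call:
send_rows:
  targets:
    - {"hand": 1, "linear": [6, 15, 0], "turn": [0, 0, 5]}
    - {"hand": 1, "linear": [11, 30, 0], "turn": [0, 0, 10.2]}
    - {"hand": 1, "linear": [11, 30, 0], "turn": [0, 0, 10.2]}
    - {"hand": 1, "linear": [11, 30, 0], "turn": [0, 0, 10.2]}
    - {"hand": 1, "linear": [11, 30, 0], "turn": [0, 0, 10.2]}
    - {"hand": 1, "linear": [11, 30, 0], "turn": [0, 0, 10.2]}
    - {"hand": 1, "linear": [11, 30, 0], "turn": [0, 0, 10.2]}
    - {"hand": 1, "linear": [11, 30, 0], "turn": [0, 0, 10.2]}
    - {"hand": 1, "linear": [11, 30, 0], "turn": [0, 0, 10.2]}
    - {"hand": 1, "linear": [11, 30, 0], "turn": [0, 0, 10.2]}

```text
time_s: 17.15
tool_pos: [587.5, 3.3, 138.9]
ee_rot: [-3.087, 0.008, 1.996]
ft_force: [-0.5, -0.1, -2.5]
opening: 17.7
```

```bash
python3 - <<'E'
from h import *
fix(2.566);print(env.get_obs()['joint_pos'].round(2))
E
```

```text
t 17.15 pos [587.47   3.28 138.93] rot [-3.0868  0.0075  1.9965] F [-0.45 -0.05 -2.46] M [ 0.067 -0.051  0.015] open 17.7 turn_deg [ 2.4  -2.13 32.63]
[-0.11  0.56  1.43 -0.04  1.2  -0.52]
```

Call:
send_rows:
  targets:
    - {"hand": 1, "linear": [16, 27, 4], "turn": [0.8, -0.7, 10]}
    - {"hand": 1, "linear": [16, 27, 3], "turn": [0.8, -0.7, 10]}
    - {"hand": 1, "linear": [10, 20, 2], "turn": [0.8, -0.7, 8]}
    - {"hand": 1, "linear": [0, 0, 0], "turn": [0, 0, 0]}
    - {"hand": 1, "linear": [0, 0, 0], "turn": [0, 0, 0]}

```text
time_s: 17.77
tool_pos: [623.7, 82.0, 132.5]
ee_rot: [-3.126, -0.019, 2.503]
ft_force: [0.8, -0.2, -2.3]
opening: 17.4
```

```bash
python3 - <<'E'
from h import *
fix(2.566);print(env.get_obs()['joint_pos'].round(2))
E
```

```text
t 17.775 pos [623.75  81.97 132.46] rot [-3.1262 -0.0195  2.5035] F [ 0.78 -0.21 -2.35] M [-0.006 -0.1    0.033] open 17.4 turn_deg [ 0.09 -1.42  3.57]
[ 0.01  0.63  1.32 -0.    1.22 -0.92]
```

Call:
send_rows:
  targets:
    - {"hand": 1, "linear": [12.2, 3, 6], "turn": [0.1, -1.4, 3.6]}
    - {"hand": 1, "linear": [0, 0, 0], "turn": [0, 0, 0]}
    - {"hand": 1, "linear": [0, 0, 0], "turn": [0, 0, 0]}

```text
time_s: 18.15
tool_pos: [633.7, 82.5, 135.4]
ee_rot: [-3.137, -0.005, 2.56]
ft_force: [-0.9, 0.3, -2.4]
opening: 17.7
```

```bash
python3 - <<'E'
from h import *
fix(2.566)
c=cam('wrist');save(c,'w23.png')
i=cv2.cvtColor(c['image'],cv2.COLOR_RGB2BGR);cv2.imwrite('pics/w23z.png',cv2.resize(i[60:260,200:360],None,fx=3,fy=3,interpolation=cv2.INTER_CUBIC))
c=cam('scene');save(c,'c23.png')
E
```

```text
t 18.15 pos [633.7   82.45 135.42] rot [-3.1371 -0.0052  2.5598] F [-0.89  0.31 -2.43] M [ 0.056 -0.084 -0.011] open 17.7 turn_deg [ 0.05 -0.39  0.36]
```

View pics/w23z.png

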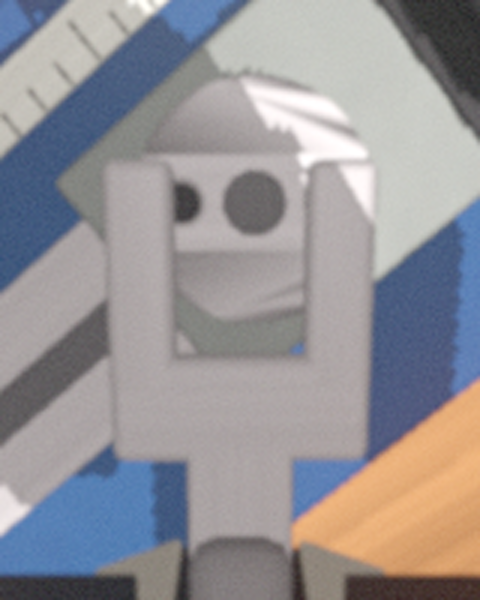

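View pics/c23.png

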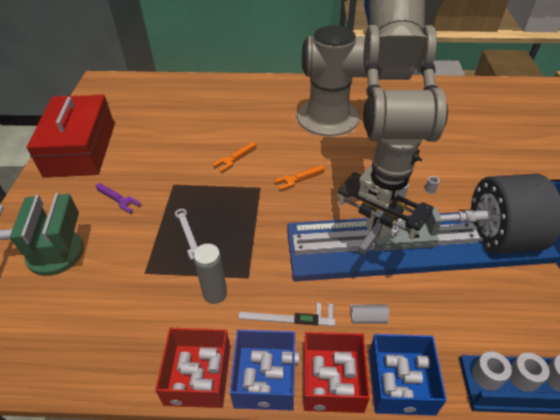

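```bash
cat > al.py <<'E'
from h import *
def al(c,o,fl,fr,vend,stud,hl=None):
    # fork outer left/right columns at row ~, end row, stud px
    T=o['tool_pos'];zt=T[2]-3.3+17;yaw=o['ee_rot'][2];d=np.array([np.cos(yaw),np.sin(yaw)]);n=np.array([-d[1],d[0]])
    L,Rr=onz(c,fl,vend,zt),onz(c,fr,vend,zt);print('fork width',np.linalg.norm(L-Rr).round(1),'dir',np.degrees(np.arctan2(*(L-Rr)[1::-1]))-90)
    M=(L+Rr)[:2]/2;print('fork end rel TCP',((M-T[:2])@d).round(2),((M-T[:2])@n).round(2))
    pins=M-7*d;S=onz(c,*stud,96)[:2];print('pins',pins.round(1),'stud',S.round(1),'need dxy',(S-pins).round(2),'along',((S-pins)@d).round(2),((S-pins)@n).round(2))
E
python3 - <<'E'
from al import *
o=env.get_obs();c=cam('wrist')
al(c,o,200+106/3,200+375/3,60+160/3,(284.5,127.1))
g=cv2.cvtColor(c['image'],cv2.COLOR_RGB2GRAY)
print(g[125,230:330]);print(g[130,230:330]);print(g[105:125,245],g[105:125,313])
for s in ((262,127.3),(258,127)): print(onz(c,*s,92))
E
```

```text
fork width 41.1 dir -213.29333174344532
fork end rel TCP 78.79 -0.14
pins [574.1 122.1] stud [575.5 124.3] need dxy [1.42 2.24] along 0.05 -2.65
[131 132 133 129 138 152 161 166 170 166 171 171 171 172 174 174 175 174
 175 175 176 175 177 173 165 154 140 122  89  70  71  65  71  67  74  98
 135 158 172 179 180 179 175 158 126 109 103 104 100 103 107 105 103 104
 103 106  99 106 106 108 103 101 102 102 127 164 178 177 179 179 170 151
 137 147 157 168 175 179 178 177 177 176 176 179 176 173 173 180 206 235
 249 250 244 231 212 199 195 203 205 202]
[133 131 131 131 137 143 160 165 169 173 169 170 169 171 172 172 173 174
 173 173 175 173 176 172 166 156 141 123  95  66  61  61  61  67  69 105
 141 164 175 177 180 179 175 157 131 101  98 103  99 106 104 103  99 105
  99  98 104 101 104 103 104 105 104 110 143 170 176 182 181 180 172 153
 141 149 160 168 173 174 178 175 179 176 176 175 173 176 177 177 174 172
 179 203 222 222 207 198 198 201 202 202]
[134 134 133 135 130 132 132 136 142 152 161 167 174 176 173 174 173 175
 177 174] [231 246 252 254 253 253 253 238 209 205 211 213 203 191 182 176 174 177
 176 177]
[567.64680856 112.06245559  92.        ]
[566.06506946 109.99590846  92.        ]
```

Call:
send_rows:
  targets:
    - {"hand": 1, "linear": [1.3, 2.0, -10], "turn": [0, -0.3, 0.3]}
    - {"hand": 1, "linear": [0, 0, -12], "turn": [0, 0, 0]}
    - {"hand": 1, "linear": [0, 0, -3], "turn": [0, 0, 0]}
    - {"hand": 1, "linear": [0, 0, 0], "turn": [0, 0, 0]}

```text
time_s: 18.8
tool_pos: [634.8, 84.9, 108.3]
ee_rot: [-3.14, -0.001, 2.566]
ft_force: [0.9, -0.2, -2.2]
opening: 18.0
```

```bash
python3 - <<'E'
from al import *
fix(2.566);o=env.get_obs()
c=cam('wrist');save(c,'w24.png')
i=cv2.cvtColor(c['image'],cv2.COLOR_RGB2BGR);cv2.imwrite('pics/w24z.png',cv2.resize(i[60:260,200:360],None,fx=3,fy=3,interpolation=cv2.INTER_CUBIC))
E
```

```text
t 18.8 pos [634.76  84.87 108.26] rot [-3.1399e+00 -1.1000e-03  2.5659e+00] F [ 0.88 -0.24 -2.22] M [ 0.05  -0.044 -0.035] open 18.0 turn_deg [ 0.05 -0.11  0.01]
```

View pics/w24z.png

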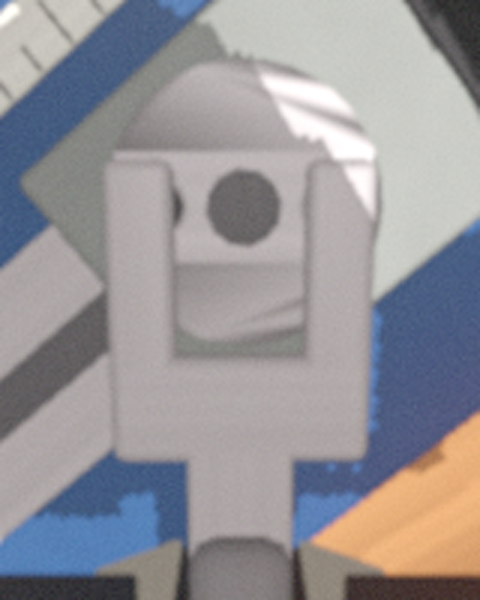

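```bash
python3 - <<'E'
from al import *
o=env.get_obs();c=cam('wrist')
g=cv2.cvtColor(c['image'],cv2.COLOR_RGB2GRAY)
print(g[129,255:300]);print(g[110:150,281])
al(c,o,200+106/3,200+375/3,60+160/3,(281.2,129))
E
```

```text
[158 143 128  91  78 105 144 167 176 177 177 180 175 157 125 104 101 103
 105 104 105 104 106 102 102 104 103 106 103 106 103 105 104 100 105 103
 105 117 147 171 180 179 182 178 176]
[173 183 186 186 184 176 150 121 102 104 106 105 104 103 102 101 106 102
 106 103 108 106 103 103 100 101 101 102  98 100 109 136 166 179 181 179
 170 162 156 153]
fork width 41.0 dir -212.99039643659523
fork end rel TCP 78.83 -0.11
pins [574.6 124.1] stud [575.4 124.2] need dxy [0.82 0.16] along -0.6 -0.58
```

Call:
send_rows:
  targets:
    - {"hand": 1, "linear": [0.7, 0.1, -5], "turn": [0, 0, 0]}
    - {"hand": 1, "linear": [0, 0, -6], "turn": [0, 0, 0]}
    - {"hand": 1, "linear": [0, 0, -4], "turn": [0, 0, 0]}
    - {"hand": 1, "linear": [0, 0, 0], "turn": [0, 0, 0]}

```text
time_s: 19.4
tool_pos: [636.0, 85.0, 93.2]
ee_rot: [-3.141, 0.0, 2.566]
ft_force: [0.5, 0.2, -2.6]
opening: 17.7
```

```bash
python3 - <<'E'
from al import *
fix(2.566);o=env.get_obs()
c=cam('wrist');save(c,'w25.png')
i=cv2.cvtColor(c['image'],cv2.COLOR_RGB2BGR);cv2.imwrite('pics/w25z.png',cv2.resize(i[60:260,200:360],None,fx=3,fy=3,interpolation=cv2.INTER_CUBIC))
E
```

```text
t 19.4 pos [636.01  84.96  93.15] rot [-3.1408e+00  3.0000e-04  2.5658e+00] F [ 0.51  0.23 -2.6 ] M [ 0.056 -0.028  0.018] open 17.7 turn_deg [ 0.05 -0.01  0.01]
```

View pics/w25z.png

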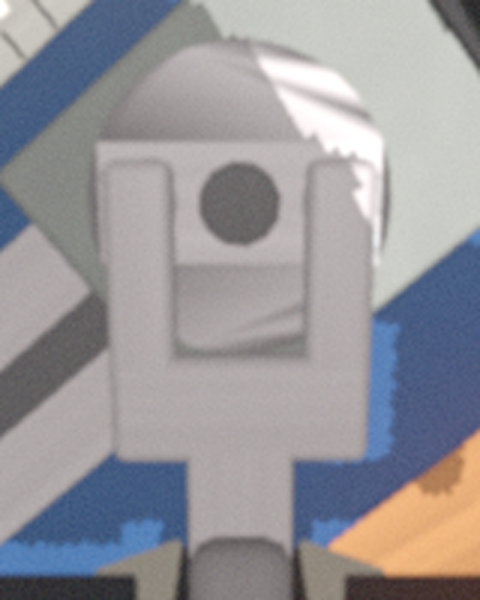

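```bash
python3 - <<'E'
from al import *
o=env.get_obs();c=cam('wrist')
al(c,o,200+106/3,200+375/3,60+160/3,(279.5,127.5))
E
```

```text
fork width 41.0 dir -212.99023226938982
fork end rel TCP 78.85 -0.1
pins [575.9 124.2] stud [575.3 124.2] need dxy [-0.59  0.  ] along 0.49 0.32
```

Call:
send_rows:
  targets:
    - {"hand": 1, "linear": [-0.2, 0, -4], "turn": [0, 0, 0]}
    - {"hand": 1, "linear": [0, 0, -3], "turn": [0, 0, 0]}
    - {"hand": 1, "linear": [0, 0, 0], "turn": [0, 0, 0]}

```text
time_s: 19.88
tool_pos: [636.2, 85.0, 86.4]
ee_rot: [-3.142, 0.001, 2.566]
ft_force: [-1.1, -0.9, -2.4]
opening: 17.9
```

```bash
python3 - <<'E'
from al import *
fix(2.566);o=env.get_obs()
c=cam('wrist');save(c,'w26.png')
i=cv2.cvtColor(c['image'],cv2.COLOR_RGB2BGR);cv2.imwrite('pics/w26z.png',cv2.resize(i[60:260,200:360],None,fx=3,fy=3,interpolation=cv2.INTER_CUBIC))
E
```

```text
t 19.875 pos [636.2   84.98  86.43] rot [-3.1416e+00  1.4000e-03  2.5658e+00] F [-1.07 -0.88 -2.39] M [ 0.131 -0.05  -0.01 ] open 17.9 turn_deg [0.05 0.07 0.01]
```

View pics/w26z.png

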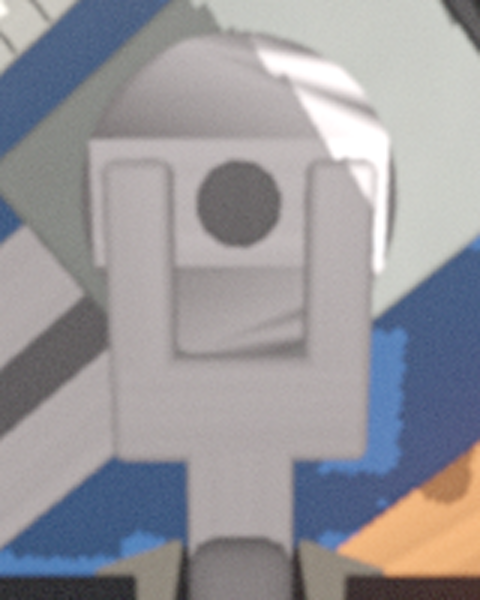

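```bash
cat > arc.py <<'E'
from h import *
import sys
N=np.array([575.5,124.1]);Rr=72.0
def plan(step,n):
    o=env.get_obs();p=o['tool_pos'];fix(o['ee_rot'][2],o)
    y=o['ee_rot'][2];pos=lambda a:N-Rr*np.array([np.cos(a),np.sin(a)])
    print('yaw deg',np.degrees(y).round(2),'pos err vs circle',(pos(y)-p[:2]).round(2))
    cur=p[:2]
    for k in range(1,n+1):
        t=pos(y-np.radians(step)*k);print((t-cur).round(1),-step);cur=t
plan(float(sys.argv[1]),int(sys.argv[2]))
E
python3 arc.py 4 5
```

```text
t 19.925 pos [636.26  84.97  86.57] rot [3.1415e+00 1.6000e-03 2.5658e+00] F [-0.31  0.13 -3.6 ] M [ 0.086 -0.083 -0.004] open 17.8 turn_deg [ 0.05  0.08 -0.  ]
yaw deg 147.01 pos err vs circle [-0.37 -0.07]
[-3.2 -4.2] -4.0
[-3.2 -3.9] -4.0
[-3.4 -3.7] -4.0
[-3.7 -3.4] -4.0
[-3.9 -3.2] -4.0
```

Call:
send_rows:
  targets:
    - {"hand": 1, "linear": [-3.2, -4.2, 0], "turn": [0, 0, -4]}
    - {"hand": 1, "linear": [-3.2, -3.9, 0], "turn": [0, 0, -4]}
    - {"hand": 1, "linear": [-3.4, -3.7, 0], "turn": [0, 0, -4]}
    - {"hand": 1, "linear": [-3.7, -3.4, 0], "turn": [0, 0, -4]}

```text
time_s: 20.42
tool_pos: [622.7, 69.6, 86.7]
ee_rot: [3.141, 0.002, 2.279]
ft_force: [0.5, 0.0, -4.1]
opening: 17.2
```

```bash
python3 arc.py 4 5
```

```text
t 20.425 pos [622.73  69.64  86.74] rot [3.1413e+00 2.3000e-03 2.2794e+00] F [ 0.51  0.02 -4.11] M [ 0.001 -0.044  0.11 ] open 17.2 turn_deg [ 0.09  0.1  -0.  ]
yaw deg 130.6 pos err vs circle [-0.38 -0.2 ]
[-4.3 -3.3] -4.0
[-4.1 -2.9] -4.0
[-4.3 -2.6] -4.0
[-4.5 -2.3] -4.0
[-4.6 -1.9] -4.0
```

Call:
send_rows:
  targets:
    - {"hand": 1, "linear": [-4.3, -3.3, -0.2], "turn": [0, 0, -4]}
    - {"hand": 1, "linear": [-4.1, -2.9, 0], "turn": [0, 0, -4]}
    - {"hand": 1, "linear": [-4.3, -2.6, 0], "turn": [0, 0, -4]}
    - {"hand": 1, "linear": [-4.5, -2.3, 0], "turn": [0, 0, -4]}
    - {"hand": 1, "linear": [-4.6, -1.9, 0], "turn": [0, 0, -4]}

```text
time_s: 21.05
tool_pos: [600.5, 56.4, 86.8]
ee_rot: [3.141, 0.003, 1.92]
ft_force: [-0.7, 0.1, -4.5]
opening: 17.8
```

```bash
python3 arc.py 4 5
```

```text
t 21.05 pos [600.49  56.37  86.83] rot [3.1406e+00 2.9000e-03 1.9199e+00] F [-0.66  0.14 -4.5 ] M [-0.054  0.002  0.134] open 17.8 turn_deg [ 0.14  0.11 -0.  ]
yaw deg 110.0 pos err vs circle [-0.36  0.07]
[-5.1 -1.5] -4.0
[-4.9 -1.2] -4.0
[-4.9 -0.9] -4.0
[-5.  -0.5] -4.0
[-5.  -0.2] -4.0
```

Call:
send_rows:
  targets:
    - {"hand": 1, "linear": [-5.1, -1.5, -0.2], "turn": [0, 0, -4]}
    - {"hand": 1, "linear": [-4.9, -1.2, 0], "turn": [0, 0, -4]}
    - {"hand": 1, "linear": [-4.9, -0.9, 0], "turn": [0, 0, -4]}
    - {"hand": 1, "linear": [-5.0, -0.5, 0], "turn": [0, 0, -4]}

```text
time_s: 21.55
tool_pos: [580.2, 52.0, 86.9]
ee_rot: [3.14, 0.004, 1.632]
ft_force: [-0.1, 0.6, -5.3]
opening: 17.8
```

```bash
python3 arc.py 2 5
```

```text
t 21.55 pos [580.17  51.99  86.91] rot [3.14   0.0036 1.6323] F [-0.12  0.55 -5.28] M [-0.029  0.032  0.078] open 17.8 turn_deg [ 0.2  0.1 -0. ]
yaw deg 93.52 pos err vs circle [-0.24  0.25]
[-2.8  0.1] -2.0
[-2.5 -0. ] -2.0
[-2.5  0.1] -2.0
[-2.5  0.2] -2.0
[-2.5  0.2] -2.0
```

Call:
send_rows:
  targets:
    - {"hand": 1, "linear": [-2.8, 0.1, 0], "turn": [0, 0, -2]}
    - {"hand": 1, "linear": [-2.5, 0, 0], "turn": [0, 0, -2]}
    - {"hand": 1, "linear": [-2.5, 0.1, 0], "turn": [0, 0, -2]}

```text
time_s: 21.92
tool_pos: [572.3, 51.9, 87.0]
ee_rot: [3.139, 0.004, 1.524]
ft_force: [-0.1, -0.7, -4.1]
opening: 17.7
```

```bash
python3 arc.py 2 5
```

```text
t 21.925 pos [572.28  51.9   87.02] rot [3.1394 0.0043 1.5235] F [-0.12 -0.71 -4.1 ] M [-0.207  0.017  0.061] open 17.7 turn_deg [ 0.25  0.11 -0.  ]
yaw deg 87.29 pos err vs circle [-0.18  0.28]
[-2.7  0.4] -2.0
[-2.5  0.2] -2.0
[-2.5  0.3] -2.0
[-2.5  0.4] -2.0
[-2.5  0.5] -2.0
```

Call:
send_rows:
  targets:
    - {"hand": 1, "linear": [-2.7, 0.3, 0], "turn": [0, 0, -2]}
    - {"hand": 1, "linear": [-2.5, 0.2, 0], "turn": [0, 0, -2]}

```text
time_s: 22.18
tool_pos: [566.9, 52.3, 87.0]
ee_rot: [3.139, 0.004, 1.449]
ft_force: [1.1, -0.2, -4.5]
opening: 17.5
```

```bash
python3 arc.py 2 5
```

```text
t 22.175 pos [566.87  52.32  87.04] rot [3.1392 0.0044 1.4493] F [ 1.06 -0.25 -4.47] M [-0.122 -0.078  0.089] open 17.5 turn_deg [ 0.27  0.1  -0.  ]
yaw deg 83.04 pos err vs circle [-0.1   0.32]
[-2.6  0.7] -2.0
[-2.5  0.4] -2.0
[-2.5  0.5] -2.0
[-2.4  0.6] -2.0
[-2.4  0.7] -2.0
```

Call:
send_rows:
  targets:
    - {"hand": 1, "linear": [-2.6, 0.5, 0], "turn": [0, 0, -2]}
    - {"hand": 1, "linear": [-1.2, 0.2, 0], "turn": [0, 0, -1]}

```text
time_s: 22.42
tool_pos: [563.5, 52.8, 87.2]
ee_rot: [3.138, 0.005, 1.394]
ft_force: [2.5, -0.5, -6.0]
opening: 17.7
```

```bash
python3 arc.py 2 2;python3 - <<'E'
from h import *
c=cam('wrist');save(c,'w30.png')
i=cv2.cvtColor(c['image'],cv2.COLOR_RGB2BGR);cv2.imwrite('pics/w30z.png',cv2.resize(i[60:260,200:360],None,fx=3,fy=3,interpolation=cv2.INTER_CUBIC))
E
```

```text
t 22.425 pos [563.46  52.82  87.21] rot [3.1375 0.0047 1.3938] F [ 2.5  -0.55 -5.96] M [-0.227 -0.379  0.425] open 17.7 turn_deg [ 0.31  0.18 -0.  ]
yaw deg 79.86 pos err vs circle [-0.64  0.41]
[-3.1  0.9] -2.0
[-2.4  0.6] -2.0
```

View pics/w30z.png

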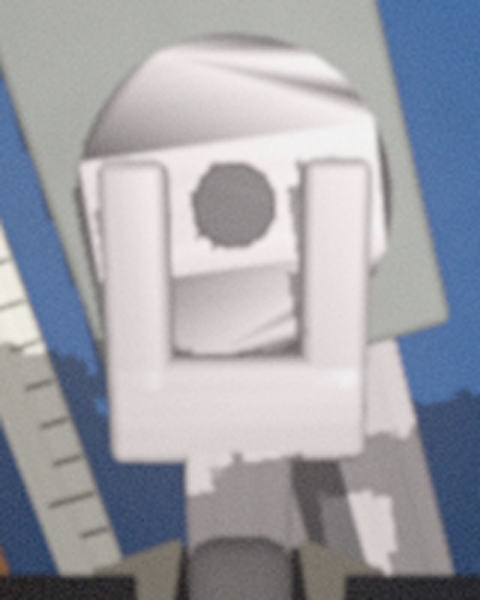

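Call:
send_rows:
  targets:
    - {"hand": 1, "linear": [-1.8, 0.4, -0.2], "turn": [0, 0, -2]}
    - {"hand": 1, "linear": [-1.8, 0.3, 0], "turn": [0, 0, -2]}

```text
time_s: 22.72
tool_pos: [561.0, 53.3, 87.4]
ee_rot: [3.134, 0.005, 1.322]
ft_force: [4.5, -1.3, -4.9]
opening: 17.5
```

```bash
python3 arc.py 2 2;python3 - <<'E'
from h import *
c=cam('wrist');save(c,'w31.png')
i=cv2.cvtColor(c['image'],cv2.COLOR_RGB2BGR);cv2.imwrite('pics/w31z.png',cv2.resize(i[60:260,200:360],None,fx=3,fy=3,interpolation=cv2.INTER_CUBIC))
E
```

```text
t 22.725 pos [560.97  53.34  87.43] rot [3.1343 0.0052 1.3223] F [ 4.54 -1.32 -4.94] M [-0.318 -0.718  1.355] open 17.5 turn_deg [ 0.39  0.33 -0.  ]
yaw deg 75.76 pos err vs circle [-3.18  0.98]
[-5.6  1.6] -2.0
[-2.4  0.7] -2.0
```

View pics/w31z.png

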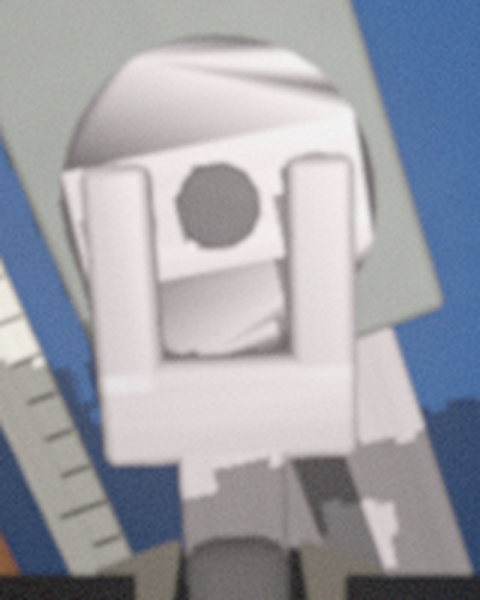

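Call:
send_rows:
  targets:
    - {"hand": 1, "linear": [2.2, -0.3, 0], "turn": [0.2, 0.2, 3]}
    - {"hand": 1, "linear": [2.3, -0.3, 0], "turn": [0.2, 0.1, 3]}
    - {"hand": 1, "linear": [0, 0, 0], "turn": [0, 0, 0]}

```text
time_s: 23.15
tool_pos: [564.4, 52.7, 87.1]
ee_rot: [-3.14, -0.001, 1.424]
ft_force: [1.7, -2.1, -2.8]
opening: 17.7
```

```bash
python3 arc.py 2 2;python3 - <<'E'
from h import *
c=cam('wrist');save(c,'w32.png')
i=cv2.cvtColor(c['image'],cv2.COLOR_RGB2BGR);cv2.imwrite('pics/w32z.png',cv2.resize(i[60:260,200:360],None,fx=3,fy=3,interpolation=cv2.INTER_CUBIC))
E
```

```text
t 23.15 pos [564.4   52.66  87.1 ] rot [-3.1399e+00 -5.0000e-04  1.4245e+00] F [ 1.68 -2.08 -2.81] M [-0.273 -0.274  0.039] open 17.7 turn_deg [-0.04 -0.09 -0.  ]
yaw deg 81.62 pos err vs circle [0.6  0.21]
[-1.9  0.6] -2.0
[-2.5  0.5] -2.0
```

View pics/w32z.png

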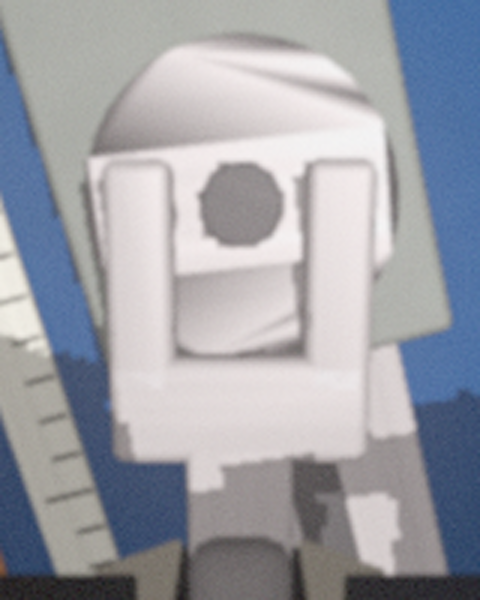

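Call:
send_rows:
  targets:
    - {"hand": 1, "linear": [2.8, 0, 0], "turn": [0, 0, 2.5]}
    - {"hand": 1, "linear": [0, 0, 4], "turn": [0, 0, 0]}
    - {"hand": 1, "linear": [0, 0, 8], "turn": [0, 0, 0]}
    - {"hand": 1, "linear": [0, 0, 12], "turn": [0, 0, 0]}
    - {"hand": 1, "linear": [0, 0, 15], "turn": [0, 0, 0]}

```text
time_s: 23.82
tool_pos: [564.8, 53.5, 128.0]
ee_rot: [-3.135, -0.002, 1.461]
ft_force: [-0.5, -0.5, -2.5]
opening: 17.4
```

```bash
python3 - <<'E'
from h import *
fix(1.468)
c=cam('wrist');save(c,'w33.png')
i=cv2.cvtColor(c['image'],cv2.COLOR_RGB2BGR);cv2.imwrite('pics/w33z.png',cv2.resize(i[20:260,180:380],None,fx=2.5,fy=2.5,interpolation=cv2.INTER_CUBIC))
E
```

```text
t 23.825 pos [564.76  53.55 128.02] rot [-3.1350e+00 -1.7000e-03  1.4613e+00] F [-0.48 -0.53 -2.49] M [-0.033  0.031 -0.048] open 17.4 turn_deg [-0.14 -0.36  0.38]
```

View pics/w33z.png

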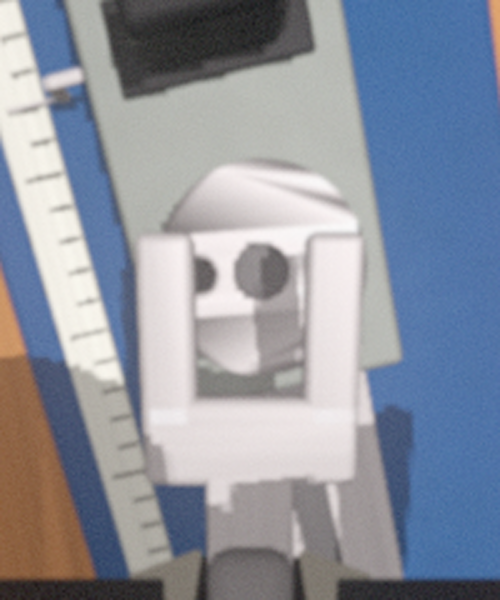

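```bash
python3 - <<'E'
from h import *
c=cam('scene');i=cv2.cvtColor(c['image'],cv2.COLOR_RGB2BGR)
cv2.imwrite('pics/c34z.png',cv2.resize(i[190:250,390:490],None,fx=8,fy=8,interpolation=cv2.INTER_CUBIC))
E
```

```text
(no output)
```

View pics/c34z.png

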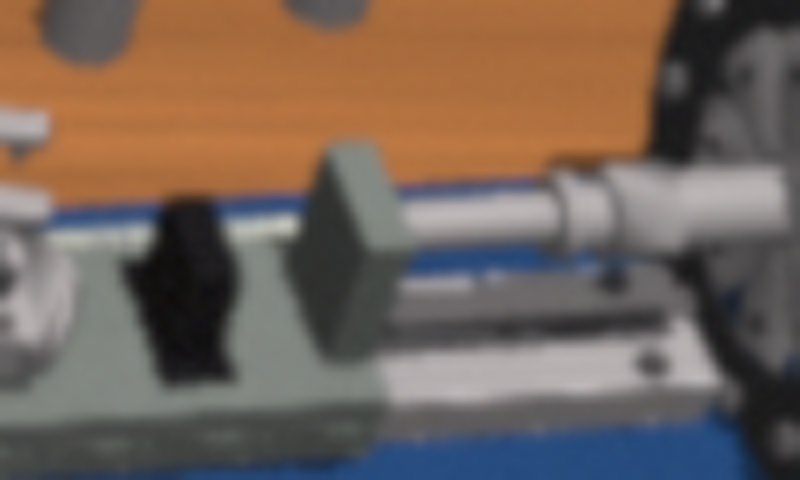

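Call:
send_rows:
  targets:
    - {"hand": 1, "linear": [-2, -15, 25], "turn": [0, 0, -3]}
    - {"hand": 1, "linear": [-8, -42, 10], "turn": [0, 0, -8.5]}
    - {"hand": 1, "linear": [-8, -42, 2], "turn": [0, 0, -8.5]}
    - {"hand": 1, "linear": [-8, -42, 2], "turn": [0, 0, -8.5]}
    - {"hand": 1, "linear": [-8, -42, 2], "turn": [0, 0, -8.5]}
    - {"hand": 1, "linear": [-8, -42, 2], "turn": [0, 0, -8.5]}
    - {"hand": 1, "linear": [-8, -42, 2], "turn": [0, 0, -8.5]}
    - {"hand": 1, "linear": [-8, -42, 2], "turn": [0, 0, -8.5]}
    - {"hand": 1, "linear": [-6, -30, 0], "turn": [0, 0, -5]}
    - {"hand": 1, "linear": [0, 0, 0], "turn": [0, 0, 0]}

```text
time_s: 25.18
tool_pos: [498.2, -294.5, 179.0]
ee_rot: [-3.141, -0.004, 0.245]
ft_force: [-0.3, -0.4, -2.9]
opening: 17.6
```

```bash
python3 - <<'E'
from h import *
fix(.2566);p=env.get_obs()['tool_pos'];print(np.array([497.2,-295.5,6.5])-p)
E
```

```text
t 25.175 pos [ 498.16 -294.47  178.97] rot [-3.1409 -0.0042  0.2449] F [-0.32 -0.37 -2.94] M [0.121 0.109 0.007] open 17.6 turn_deg [-0.1   0.22  0.67]
[  -0.96306751   -1.02584312 -172.4742963 ]
```

Call:
send_rows:
  targets:
    - {"hand": 1, "linear": [-0.5, -0.5, -45], "turn": [0, 0.2, 0.6]}
    - {"hand": 1, "linear": [0, 0, -45], "turn": [0, 0, 0]}
    - {"hand": 1, "linear": [0, 0, -30], "turn": [0, 0, 0]}
    - {"hand": 1, "linear": [0, 0, -10], "turn": [0, 0, 0]}
    - {"hand": 1, "linear": [0, 0, 0], "turn": [0, 0, 0]}

```text
time_s: 25.8
tool_pos: [499.0, -291.6, 47.4]
ee_rot: [-3.141, -0.004, 0.261]
ft_force: [-0.0, 0.1, -2.1]
opening: 17.7
```

```bash
python3 - <<'E'
from h import *
fix(.2566);p=env.get_obs()['tool_pos'];print(np.array([497.2,-295.5,6.5])-p)
c=cam('side');i=cv2.cvtColor(c['image'],cv2.COLOR_RGB2BGR);cv2.imwrite('pics/s35.png',cv2.resize(i[120:240,200:360],None,fx=4,fy=4,interpolation=cv2.INTER_CUBIC))
E
```

```text
t 25.8 pos [ 498.96 -291.65   47.4 ] rot [-3.1409 -0.0036  0.2612] F [-0.01  0.06 -2.08] M [ 0.033  0.082 -0.016] open 17.7 turn_deg [-0.09  0.19 -0.26]
[ -1.75618772  -3.85243523 -40.8953247 ]
```

View pics/s35.png

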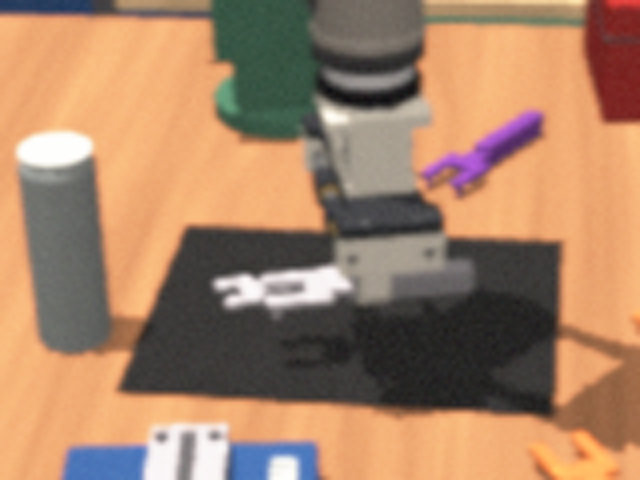

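Call:
send_rows:
  targets:
    - {"hand": 1, "linear": [-1.5, -3.5, -12], "turn": [0, 0.2, -0.2]}
    - {"hand": 1, "linear": [0, 0, -15], "turn": [0, 0, 0]}
    - {"hand": 1, "linear": [0, 0, -4], "turn": [0, 0, 0]}
    - {"hand": 1, "linear": [0, 0, 0], "turn": [0, 0, 0]}

```text
time_s: 26.35
tool_pos: [499.0, -296.6, 17.5]
ee_rot: [3.139, -0.004, 0.258]
ft_force: [0.5, 0.2, -2.6]
opening: 17.5
```

```bash
python3 - <<'E'
from h import *
fix(.2566);p=env.get_obs()['tool_pos'];print(np.array([497.2,-295.5,6.5])-p)
E
```

```text
t 26.35 pos [ 499.01 -296.59   17.46] rot [ 3.1386 -0.0036  0.2576] F [ 0.47  0.24 -2.64] M [ 0.035  0.097 -0.012] open 17.5 turn_deg [ 0.11  0.24 -0.06]
[ -1.81129275   1.09351613 -10.96335243]
```

Call:
send_rows:
  targets:
    - {"hand": 1, "linear": [0, 0, -6], "turn": [0.1, 0.2, 0]}
    - {"hand": 1, "linear": [0, 0, -4], "turn": [0, 0, 0]}
    - {"hand": 1, "linear": [0, 0, 0], "turn": [0, 0, 0]}

```text
time_s: 26.72
tool_pos: [499.3, -296.7, 7.1]
ee_rot: [3.141, -0.001, 0.258]
ft_force: [0.3, -0.3, -2.4]
opening: 17.3
```

```bash
python3 - <<'E'
from h import *
fix(.2566)
E
```

```text
t 26.725 pos [ 499.25 -296.74    7.14] rot [ 3.1408e+00 -9.0000e-04  2.5760e-01] F [ 0.33 -0.32 -2.35] M [ 0.036  0.128 -0.043] open 17.3 turn_deg [ 0.03  0.06 -0.06]
```

Call:
send_rows:
  targets:
    - {"hand": 1, "linear": [0, 0, -1], "turn": [0, 0, 0]}
    - {"hand": 0.2, "linear": [0, 0, 0], "turn": [0, 0, 0]}
    - {"hand": -0.2, "linear": [0, 0, 0], "turn": [0, 0, 0]}
    - {"hand": -0.2, "linear": [0, 0, 0], "turn": [0, 0, 0]}
    - {"hand": -0.2, "linear": [0, 0, 0], "turn": [0, 0, 0]}

```text
time_s: 27.35
tool_pos: [500.4, -297.6, 7.7]
ee_rot: [3.138, -0.003, 0.258]
ft_force: [-0.1, 0.3, -0.2]
opening: 52.1
```

```bash
python3 - <<'E'
from h import *
fix(.2566)
E
```

```text
t 27.35 pos [ 500.38 -297.63    7.67] rot [ 3.1378e+00 -3.1000e-03  2.5760e-01] F [-0.11  0.26 -0.24] M [ 0.076  0.129 -0.024] open 52.1 turn_deg [ 0.16  0.23 -0.06]
```

Released. Lift, and go back to inspect the pad/fitting contact from above.

Call:
send_rows:
  targets:
    - {"hand": -0.2, "linear": [0, 0, 30], "turn": [0, 0, 0]}
    - {"hand": -0.2, "linear": [0, 0, 60], "turn": [0, 0, 0]}
    - {"hand": -0.2, "linear": [0, 0, 60], "turn": [0, 0, 0]}
    - {"hand": -0.2, "linear": [0, 0, 20], "turn": [0, 0, 0]}

```text
time_s: 27.85
tool_pos: [498.6, -296.3, 180.6]
ee_rot: [-3.141, -0.0, 0.257]
ft_force: [0.8, 0.5, -0.1]
opening: 54.9
```

```bash
python3 - <<'E'
from h import *
fix(.2566)
c=cam('wrist');save(c,'w40.png')
E
```

```text
t 27.85 pos [ 498.6  -296.31  180.58] rot [-3.1414e+00 -1.0000e-04  2.5750e-01] F [ 0.79  0.5  -0.13] M [0.015 0.085 0.004] open 54.9 turn_deg [-0.01  0.01 -0.05]
```

View pics/w40.png

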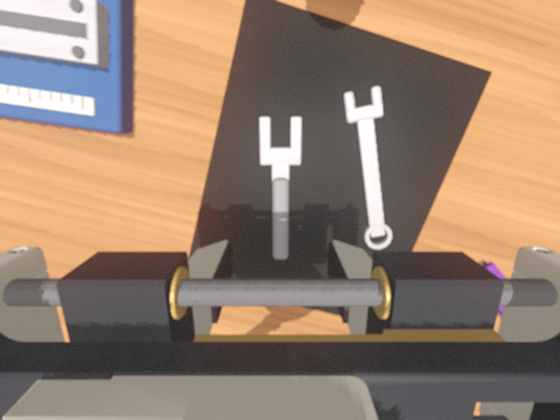

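Call:
send_rows:
  targets:
    - {"hand": -0.2, "linear": [4, 25, 5], "turn": [0, 0, 9]}
    - {"hand": -0.2, "linear": [8, 58, 0], "turn": [0, 0, 9]}
    - {"hand": -0.2, "linear": [8, 60, 0], "turn": [0, 0, 9]}
    - {"hand": -0.2, "linear": [8, 60, 0], "turn": [0, 0, 9]}
    - {"hand": -0.2, "linear": [8, 60, 0], "turn": [0, 0, 9]}
    - {"hand": -0.2, "linear": [8, 60, 0], "turn": [0, 0, 9]}
    - {"hand": -0.2, "linear": [8, 60, 0], "turn": [0, 0, 9]}
    - {"hand": -0.2, "linear": [8, 60, 0], "turn": [0, 0, 9]}
    - {"hand": -0.2, "linear": [6, 50, 0], "turn": [0, 0, 9]}
    - {"hand": -0.2, "linear": [0, 0, 0], "turn": [0, 0, 0]}

```text
time_s: 29.15
tool_pos: [561.7, 211.1, 178.8]
ee_rot: [-3.137, -0.001, 1.715]
ft_force: [-0.5, -1.0, 0.2]
opening: 55.2
```

```bash
python3 - <<'E'
from h import *
fix(1.684)
c=cam('wrist');save(c,'w41.png')
i=cv2.cvtColor(c['image'],cv2.COLOR_RGB2BGR);cv2.imwrite('pics/w41z.png',cv2.resize(i[0:300,160:400],None,fx=2,fy=2,interpolation=cv2.INTER_CUBIC))
c=cam('scene');save(c,'c41.png')
E
```

```text
t 29.15 pos [561.72 211.06 178.82] rot [-3.1372e+00 -6.0000e-04  1.7148e+00] F [-0.49 -1.    0.25] M [0.014 0.023 0.029] open 55.2 turn_deg [-0.   -0.25 -1.76]
```

View pics/w41z.png

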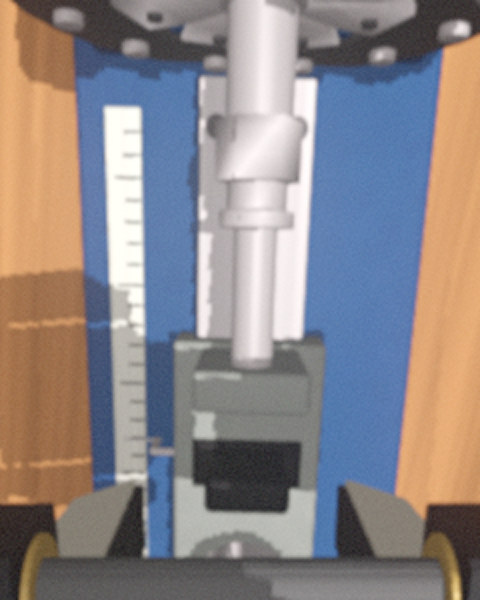

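View pics/c41.png

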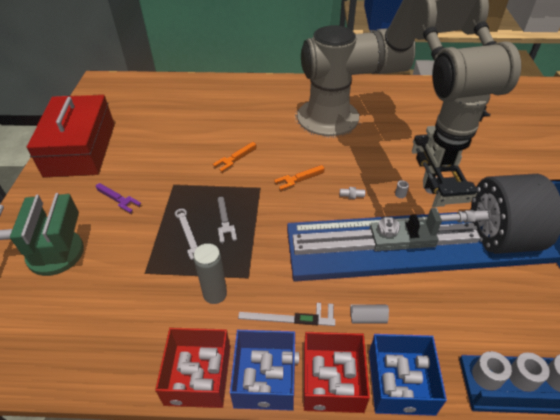

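```bash
python3 - <<'E'
from h import *
c=cam('wrist');g=cv2.cvtColor(c['image'],cv2.COLOR_RGB2GRAY)
for u in (280,284,288,292,296): print(u,g[84:118,u])
e=np.array([-.1127,.9936]);o=np.array([587.7,17.3])
for v in (88,104,105,106): print(v,((onz(c,288,v,116)[:2]-o)@e).round(2))
s=cam('scene');i=cv2.cvtColor(s['image'],cv2.COLOR_RGB2BGR)
cv2.imwrite('pics/c42z.png',cv2.resize(i[205:260,365:455],None,fx=8,fy=8,interpolation=cv2.INTER_CUBIC))
E
```

```text
280 [177 174 189 199 199 201 202 201 204 204 203 203 206 205 202 201 202 206
 209 205 202 205 209 200 180 168 179 189 189 190 188 189 189 190]
284 [182 185 209 218 222 222 221 223 225 225 226 227 230 229 224 218 218 223
 227 227 228 228 226 212 191 180 196 209 214 212 214 213 214 214]
288 [204 223 235 239 240 240 243 244 245 246 247 249 250 249 239 226 228 238
 241 242 241 242 237 224 200 194 220 238 245 245 246 246 246 246]
292 [200 219 232 234 236 238 239 239 239 238 239 239 240 236 227 221 233 243
 246 243 240 237 236 224 211 212 221 224 223 224 223 223 222 222]
296 [186 203 218 223 221 223 220 221 220 218 218 218 216 217 212 209 218 228
 228 227 226 224 223 214 195 184 194 202 200 198 199 199 202 198]
88 289.42
104 279.05
105 278.39
106 277.73
```

View pics/c42z.png

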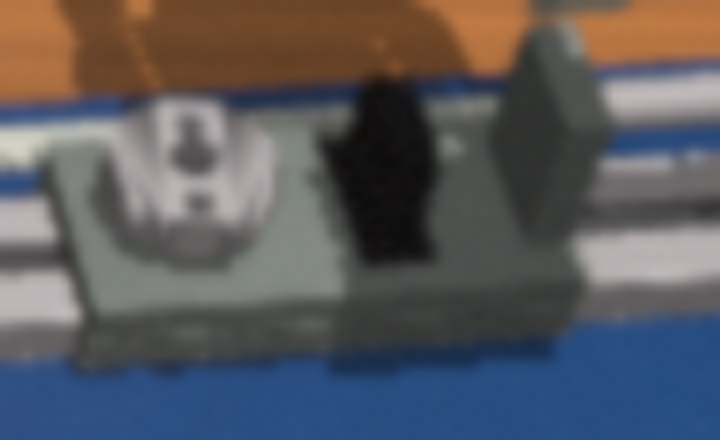

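```bash
python3 -c "
from bench import env
print(env.get_obs()['qvel'].round(3)); print(env.job_done())"
```

```text
[-0.014 -0.008 -0.003  0.002  0.002  0.   ]
the job is handed in; nothing more can be done
None
```

The crimper's back stop is set and locked, the pin spanner is back on the mat, and I handed the job in at about 29 s.

- **Stop position:** I closed the measured 11 mm gap in small steps. My last wrist picture shows no gap between pad and fitting, only a seam, at 282.2 mm along the rail. The fitting end was at 282.4 mm before contact, so it moved less than about 0.5 mm by my measurements.
- **Lock nut:** Both spanner pins went about 9 mm into the holes and I turned the nut clockwise by about 59°. It came up against a firm stop, with the measured torque rising from about 0.1 to 1.36 N m. The hole line ended at -2.1° in the world frame, which is the angle expected when tight. The stop stayed against the fitting.
- **Spanner:** It lies pins down on the mat, within about 3 mm of where it started.
- **Other tools and parts:** None were touched, and the scene picture shows them in place. The gripper was clear of everything when I handed in.

No check failed. The scene camera read about 3–4 mm higher in x than the wrist camera, so I used the wrist camera for the fine alignment.

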